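# Load the sampler magazine with the calibration standards

### The arm

A 7-joint arm with a two-finger parallel gripper is mounted at the origin on a cart in front of the work surface, level with it; the furniture and walls round the work are solid. World frame = base frame: x ahead of the robot, y to its left, z up, the work surface at z = 0. Lengths are in m, angles in rad, forces in N, time in s.
With the tool pointing down it reaches from about 0.4 to 0.85 m from the base axis. Payload 10.4 kg.
Tool frame: the origin (TCP) lies midway between the tips of the shut fingers; the grasp point (between the pads) lies 19 mm behind it; z points along the fingers, y is the direction in which the jaws open and shut (so a half turn about z gives the same grasp; the last joint's range is limited). The gripper opens to 87 mm and grips with 3 to 60 N. Pads are 19 mm wide; open, the fingers measure 117 mm over their backs; the gripper's body (75 mm by 190 mm) begins 51 mm behind the grasp point.
Start: joints at [1.099, 0.332, -0.065, 1.46, 0.022, 1.35, -0.088], TCP at [0.271, -0.563, 0.223] pointing down, gripper open.
Joint ranges: [-2.6, 2.6], [-0.5, 2.12], [-1.47, 1.34], [0.16, 2.42], [-1.27, 4.41], [0.06, 2.06], [-2.6, 2.6]. Speed limits (rad/s): [2.22, 2.22, 2.79, 2.79, 3.14, 3.14, 3.14].

### API

Orientations are given as a unit quaternion [x, y, z, w].
In Python, from bench import r gives the robot as it stands.
- The arm moves only by the tool step_arm, never from a script. Its argument "increments" is a list of rows, each a list of 2 entries, a list of its own where there are three numbers: the shift along the tool's x, y, z in m, then the turn, a rotation vector about the tool's x, y, z in rad. A call has 1 to 5 rows; each row is the pose to reach, as a shift and turn from the pose measured when the call began, along the tool's axes at that moment; what a row does not reach only later rows make up. A row lasts 1/10 s, in which the tool goes at most 50 mm and 8.59 degrees, less where a joint would pass 70% of its speed; a pose out of reach is approached as far as the arm can. A call with a gripper value outside its range is refused whole. "hand" is the closure, from -1 (fully open) to 1 (shut), so that 0 is half open, set as the call begins (left out, the last holds). The fingers move at their own pace and stop on an object; "grip_force" is the grip in N (left out, the last holds). Time passes only in rows, so rows that repeat a pose let the fingers close. It gives the time, the measured TCP pose, the force and the opening at its end, in the units of the state.
- r.read_state(): the state, without advancing time (a new reading comes with each control period).
- r.camera(name): name is "side" or "top"; returns a dict with "pixels" (480x640x3 uint8, blue, green, red), "camera_matrix" (3x3 intrinsics, pixels), "extrinsics" (4x4, takes a point from camera to world coordinates). Camera axes: x right, y up, looking along -z (the intrinsics and any distortion apply to the point x, -y, -z); pixel columns grow to the right and rows downward; lengths in m; the calibration is good to about 2 mm. A picture is of the moment at which its call begins. There is no depth.
- r.close_job(): hands the job in, once; it reports no verdict.
The state is a dict: "time": time; "joint_positions": joint angles; "joint_vel": joint speeds; "joint_torque": joint torques, N m; "ee_pos": TCP position; "eef_rot": TCP orientation; "ft_force": force on the tool from outside, world axes, zero at the start; "torque": the same for the moment, N m; "width": finger opening in m.
Only numpy, scipy, OpenCV 4.12 (cv2) and the standard library are available. Lean on these libraries where they do the work, as an engineer would, in place of code of your own. Each camera call takes 0.05 s, during which the arm holds its last target.

### The job

Load the sampler's magazine for a calibration run: slide its hold-down gate back, take the four standards (the tubes with a coloured dot on the cap) out of the green rack and stand them fully down in the bores in the order they will be drawn, from the end with the orange key: white dot (the blank) first, then yellow, green and red. Leave the two tubes with plain blue caps standing in the rack. Then slide the gate fully home over the caps, so that the needle cannot pull a tube out.

Things in the scene. Friction and masses are not known exactly. Their poses are not given: they have to be found in the camera images.
- std_white: Standard: 50 ml tube, 113 mm tall, 27 mm dia, blue cap 34 mm dia on its top 14 mm, a round white dot on the cap. Origin: centre of its underside; z up the tube. Starts upright in a hole of the fixed green rack (66 mm high), foot 4 mm above the worktop, next tubes 73 mm away centre to centre: open the fingers at most 60 mm. About 25 g. Grip the cap from above at any yaw; lift straight up 75 mm.
- std_yellow: Standard: 50 ml tube, 113 mm tall, 27 mm dia, blue cap 34 mm dia on its top 14 mm, a round yellow dot on the cap. Origin: centre of its underside; z up the tube. Starts upright in a hole of the fixed green rack (66 mm high), foot 4 mm above the worktop, next tubes 73 mm away centre to centre: open the fingers at most 60 mm. About 25 g. Grip the cap from above at any yaw; lift straight up 75 mm.
- std_green: Standard: 50 ml tube, 113 mm tall, 27 mm dia, blue cap 34 mm dia on its top 14 mm, a round green dot on the cap. Origin: centre of its underside; z up the tube. Starts upright in a hole of the fixed green rack (66 mm high), foot 4 mm above the worktop, next tubes 73 mm away centre to centre: open the fingers at most 60 mm. About 25 g. Grip the cap from above at any yaw; lift straight up 75 mm.
- std_red: Standard: 50 ml tube, 113 mm tall, 27 mm dia, blue cap 34 mm dia on its top 14 mm, a round red dot on the cap. Origin: centre of its underside; z up the tube. Starts upright in a hole of the fixed green rack (66 mm high), foot 4 mm above the worktop, next tubes 73 mm away centre to centre: open the fingers at most 60 mm. About 25 g. Grip the cap from above at any yaw; lift straight up 75 mm.
- plain_a: Sample tube with a plain blue cap, no dot (113 mm tall, cap 34 mm dia, pink medium inside), in the green rack among the standards. Not part of the run: stays there. Origin: centre of its underside.
- plain_b: Sample tube with a plain blue cap, no dot (113 mm tall, cap 34 mm dia, cream medium inside), in the green rack among the standards. Not part of the run: stays there. Origin: centre of its underside.
- magazine: Fixed sampler magazine: grey block, four bores in a row. Origin: underside, below the row's middle; x toward where the gate parks, away from the robot; y along the row. Bores at x 0, y -82.5, -27.5, 27.5, 82.5 mm, 32 mm dia, floor at z 6 mm; white collars funnel in from 42 mm, rim z 50 mm. Rods, posts at y +-113 rise to 134 mm: carry tubes over them. Set in with fingers along x, open up to 60 mm.
- start_key: Orange key (50 x 18 x 26 mm) on one end of the magazine, on the row's line, 131 mm from its middle: marks the start end (+y or -y; a grey key is on the other end). Origin: centre of its underside. The bores are 48.5, 103.5, 158.5 and 213.5 mm from it. A seated tube's cap top is 119 mm above the worktop; gaps between seated caps are 21 mm.
- gate (a joint): Travel (m) of the magazine's hold-down gate, a slotted steel plate sliding on two rods along the magazine's x: 0 = home, over the caps; 0.076 = fully back, clear of the bores. Friction 2 N; stays where left. Plate 123 to 127 mm above the worktop; when home it reaches from 16 mm before to 17 mm behind the row line. Starts home or up to 12 mm short of it.
- gate_handle (a point): Point in the gate's black fin handle, mid-length, 6 mm below its top. Fin 12 mm thick along the magazine's x, 60 mm long along its y, 24 mm high above the plate (its lowest 3 mm a wider foot), top 151 mm above the worktop; it lies 10 mm + gate travel from the row line toward the magazine's +x. Grip it fore and aft from above, or push it.

How it is judged:
By the outcome, as a careful person would: the job done as asked, in the order asked, and still so for the second after the job is handed in, with the robot touching nothing.
It also fails if it takes over 112 s, if anything falls off the work surface, if the arm or the gripper's body presses on something with over 40 N, if the wrist force passes 120 N, or if a joint passes its speed limit or range.

## Working session

There is one attempt and no reset: what is moved stays moved. The work goes in short steps, Python scripts to look and compute and a tool call to move; the robot and the scene stay as the last step left them, time stands still between calls to the robot, and variables do not carry over. Pictures are saved under pics/ and viewed, and the job is handed in when it is done.

Besides the shell and the picture viewer there is one more tool, called after "Request:" by a JSON object that holds its "op" and its "data", one argument or row to a line. step_arm: Moves the arm, as the interface text tells. Its arguments: {"type":"object","properties":{"increments":{"type":"array"},"hand":{"type":"number"},"grip_force":{"type":"number"}},"required":["increments"]}

```bash
ls; mkdir -p pics; python3 - <<'E'
from bench import r
import cv2,numpy as np
s=r.read_state()
for k,v in s.items(): print(k,np.round(v,4))
for n in("top","side"):
    c=r.camera(n); cv2.imwrite(f"pics/{n}0.png",c["pixels"]); print(n,[k for k in c]); print(c["camera_matrix"],np.round(c["extrinsics"],4))
E
```

```text
pics
time 0.0
joint_positions [ 1.0994  0.3328 -0.0647  1.4609  0.0216  1.3499 -0.0885]
joint_vel [-0.0003 -0.0012  0.0013 -0.0007  0.0019 -0.0004  0.0024]
joint_torque [ 1.00000e-04 -6.23253e+01  2.49000e-02 -3.89897e+01 -6.14000e-02
  3.98000e-02  1.00000e-04]
ee_pos [ 0.271  -0.5628  0.2218]
eef_rot [ 9.749e-01  2.225e-01 -2.000e-04 -7.000e-04]
ft_force [-0.426   0.2665 -0.7462]
torque [ 0.0241 -0.0585  0.0598]
width 0.0868
top ['pixels', 'camera_matrix', 'extrinsics']
[[566.39632526   0.         331.12429989]
 [  0.         566.39632526 240.42468944]
 [  0.           0.           1.        ]] [[-0.0199  0.998  -0.0608  0.4305]
 [-0.9996 -0.0187  0.0204 -0.0104]
 [ 0.0193  0.0612  0.9979  1.2205]
 [ 0.      0.      0.      1.    ]]
side ['pixels', 'camera_matrix', 'extrinsics']
[[490.67530362   0.         318.83599058]
 [  0.         490.67530362 237.32746713]
 [  0.           0.           1.        ]] [[ 0.9936 -0.0756  0.0835  0.5953]
 [ 0.1105  0.5091 -0.8536 -0.8548]
 [ 0.022   0.8574  0.5142  0.6457]
 [ 0.      0.      0.      1.    ]]
```

View pics/top0.png

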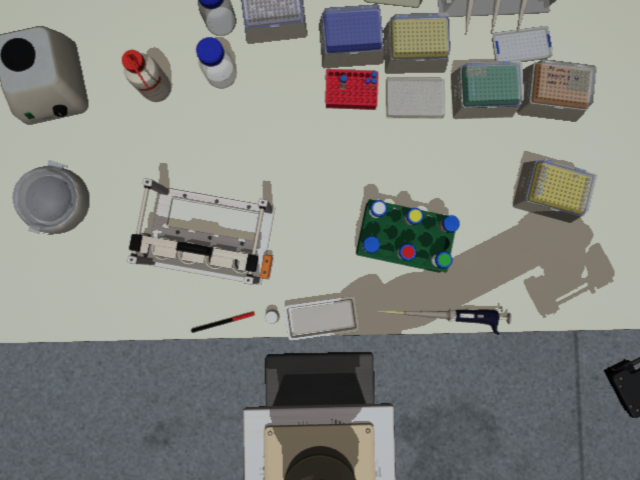

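View pics/side0.png

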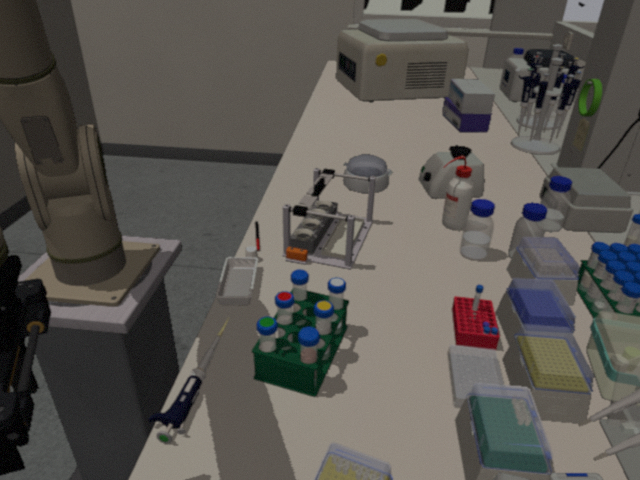

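```bash
cat > h.py <<'E'
from bench import r
import cv2,numpy as np
from scipy.spatial.transform import Rotation as R
def ray(c,uv,z):
    K=c["camera_matrix"];E=c["extrinsics"]
    d=np.array([(uv[0]-K[0,2])/K[0,0],-(uv[1]-K[1,2])/K[1,1],-1.])
    d=E[:3,:3]@d;o=E[:3,3]
    return (o+d*(z-o[2])/d[2])[:3]
def proj(c,p):
    K=c["camera_matrix"];E=c["extrinsics"]
    q=E[:3,:3].T@(np.asarray(p)-E[:3,3]); return np.array([K[0,2]+K[0,0]*q[0]/-q[2],K[1,2]+K[1,1]*q[1]/q[2]])
def crop(c,name,x0,y0,x1,y1,k):
    cv2.imwrite(name,cv2.resize(c["pixels"][y0:y1,x0:x1],None,fx=k,fy=k,interpolation=cv2.INTER_CUBIC))
E
python3 - <<'E'
from h import *
c=r.camera("top")
crop(c,"pics/t1.png",115,165,285,295,4.7)
crop(c,"pics/t2.png",345,190,475,280,6)
c=r.camera("side")
crop(c,"pics/s1.png",240,160,390,270,5)
crop(c,"pics/s2.png",240,260,360,390,4.5)
E
```

```text
(no output)
```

View pics/t1.png

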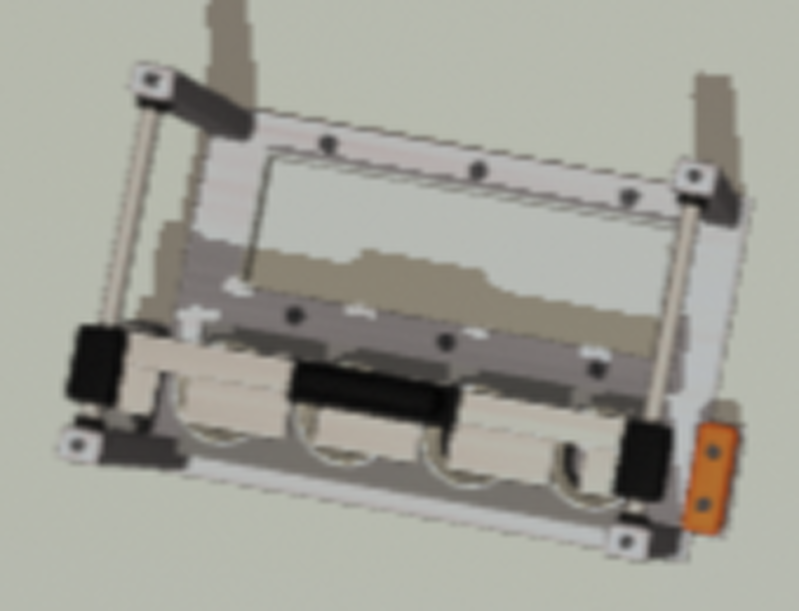

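View pics/t2.png

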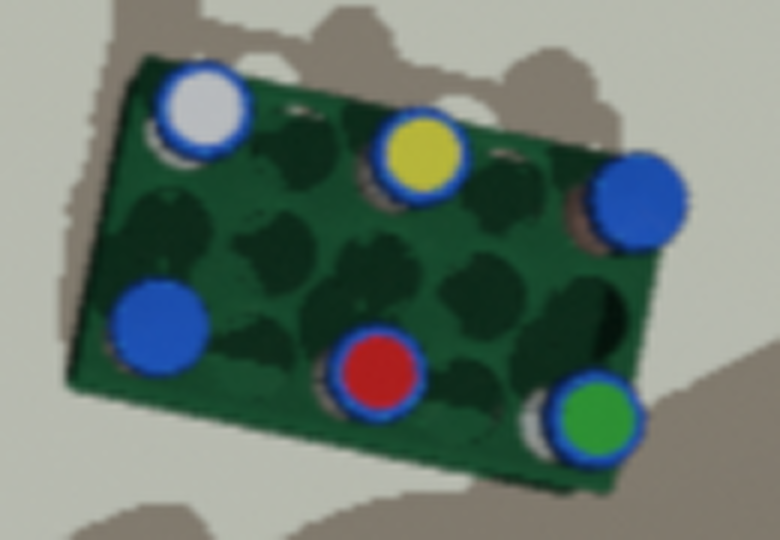

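View pics/s1.png

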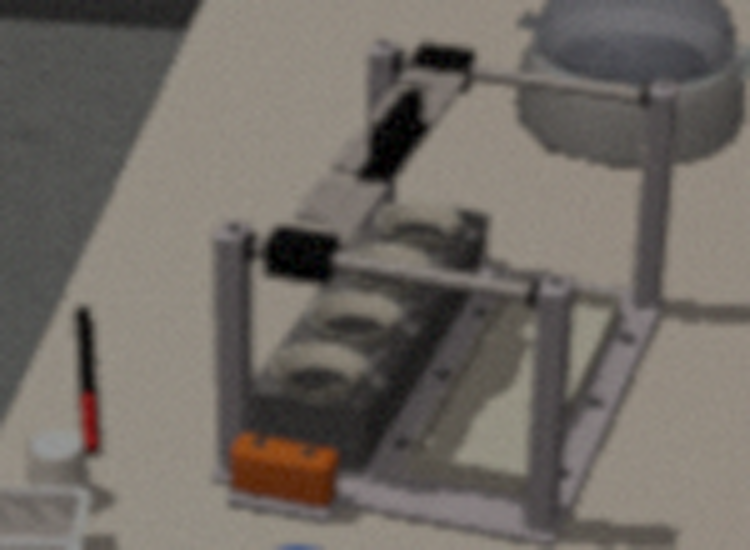

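View pics/s2.png

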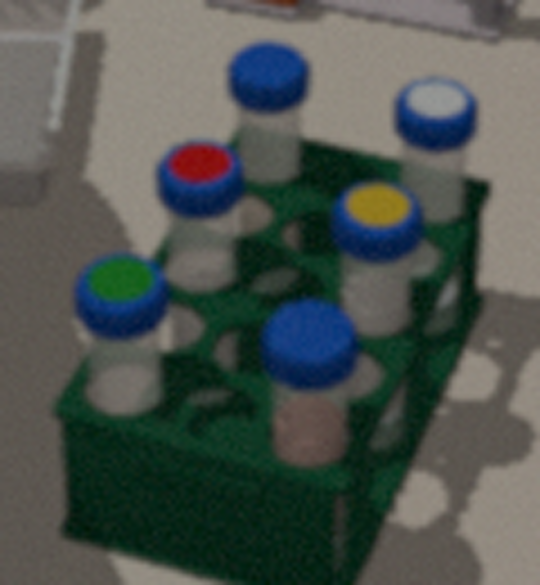

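```bash
cat >> h.py <<'E'
def caps(c,z=0.117):
    """centres of blue-capped discs in top view"""
    p=c["pixels"].astype(int);b,g,rr=p[...,0],p[...,1],p[...,2]
    return p
E
python3 - <<'E'
from h import *
c=r.camera("top"); s=r.camera("side")
img=c["pixels"]
hsv=cv2.cvtColor(img,cv2.COLOR_BGR2HSV)
seg={'blue':((105,120,60),(125,255,255))}
m=cv2.inRange(hsv,*map(np.array,seg['blue'])); m[:, :345]=0;m[:195]=0
m[:, 475:]=0;m[280:]=0
cn,_=cv2.findContours(m,cv2.RETR_EXTERNAL,cv2.CHAIN_APPROX_NONE)
P=[]
for k in cn:
    if cv2.contourArea(k)<80: continue
    (u,v),a,_=cv2.fitEllipse(k)
    p=ray(c,(u,v),.117);P.append(p[:2]);print(np.round((u,v),1),np.round(a,1),np.round(p,4),np.round(proj(s,p),1))
P=np.array(P);print(np.round(np.sort(np.linalg.norm(P[:,None]-P[None],axis=2),axis=1)*1000,1))
f=lambda x,y:(115+(x+.5)/4.7-.5,165+(y+.5)/4.7-.5)
posts=[ray(c,f(*q),.134) for q in[(150,82),(694,178),(78,445),(627,541)]]
print(np.round(posts,4))
key=ray(c,f(712,478),.032);print('key26',key, ray(c,f(712,478),.026))
E
```

```text
[443.3 259.4] [15.9 16.3] [ 0.4565 -0.2516  0.117 ] [267.9 320.8]
[407.2 251.7] [15.9 16.2] [ 0.4729 -0.1812  0.117 ] [285.2 295.3]
[370.9 244.1] [15.9 16.2] [ 0.4891 -0.1106  0.117 ] [300.1 272.9]
[450.4 223.4] [15.6 15.8] [ 0.5269 -0.2679  0.117 ] [309.6 331.5]
[414.4 215.7] [15.8 16.3] [ 0.5433 -0.1973  0.117 ] [324.3 304.5]
[378.4 208. ] [15.7 15.8] [ 0.5598 -0.127   0.117 ] [337.2 281.2]
[[  0.   72.2  72.3 102.4 144.7 161.8]
 [  0.   72.2  72.2  72.4 102.1 102.4]
 [  0.   72.4  72.6 102.3 144.7 161.7]
 [  0.   72.3  72.4 102.1 144.6 161.7]
 [  0.   72.2  72.2  72.4 102.3 102.4]
 [  0.   72.2  72.6 102.4 144.6 161.8]]
[[0.6157 0.32   0.134 ]
 [0.5724 0.0985 0.134 ]
 [0.4678 0.349  0.134 ]
 [0.4246 0.1275 0.134 ]]
key26 [0.45123103 0.10242919 0.032     ] [0.45133557 0.1029986  0.026     ]
```

```bash
cat >> h.py <<'E'
M=np.array([.4762,.2318]); MY=np.array([.192,.981]);MY/=np.linalg.norm(MY); MX=np.array([MY[1],-MY[0]])
def go(xy,z,ydir=None,tilt0=True):
    s=r.read_state(); p=np.array(s["ee_pos"]);Q=R.from_quat(s["eef_rot"])
    if ydir is None: ydir=Q.as_matrix()[:2,1]
    y=np.r_[np.array(ydir)/np.linalg.norm(ydir),0]
    if y@Q.as_matrix()[:,1]<0: y=-y
    zz=np.array([0,0,-1.]);x=np.cross(y,zz)
    T=R.from_matrix(np.c_[x,y,zz])
    d=Q.inv().apply(np.r_[xy,z]-p); w=(Q.inv()*T).as_rotvec()
    print("t%.1f"%s["time"],"pos",np.round(p,4),"w",round(s["width"],4),"F",np.round(s["ft_force"],1),"| inc",np.round(d,4).tolist(),np.round(w,3).tolist(),"len",round(np.linalg.norm(d),3),"deg",round(np.degrees(np.linalg.norm(w)),1))
E
python3 - <<'E'
from h import *
c=r.camera("top")
f=lambda x,y:(115+(x+.5)/4.7-.5,165+(y+.5)/4.7-.5)
for q in[(370,385),(290,362),(445,392)]:
    p=ray(c,f(*q),.151)[:2];print(p,(p-M)@MX,(p-M)@MY)
for y in(-.0825,-.0275,.0275,.0825):
    p=np.r_[M+MY*y,.05];u=proj(c,p);print(p,((u-[115,165])*4.7).round())
go([.45,-.15],.25,MX)
go([.49,.23],.2,MX)
E
```

```text
[0.48903852 0.22730505] 0.01346284134753555 -0.0019453060993388901
[0.4988632  0.25914269] 0.016989390987267115 0.03118659605292009
[0.48566515 0.19741483] 0.015893427319212304 -0.03192692120951627
[0.46035386 0.15083612 0.05      ] [595. 457.]
[0.47091795 0.20481204 0.05      ] [471. 435.]
[0.48148205 0.25878796 0.05      ] [348. 413.]
[0.49204614 0.31276388 0.05      ] [224. 392.]
t0.3 pos [ 0.2712 -0.5631  0.2224] w 0.0869 F [ 0.2 -0.9 -0.9] | inc [0.3403, -0.2946, -0.0275] [-0.0, -0.0, -0.929] len 0.451 deg 53.2
t0.3 pos [ 0.2712 -0.5631  0.2224] w 0.0869 F [ 0.2 -0.9 -0.9] | inc [0.5412, -0.6196, 0.0225] [-0.0, -0.0, -0.929] len 0.823 deg 53.2
```

Request:
{"op": "step_arm", "data": {
  "increments": [
    [[0.034,-0.029,-0.006],[0,0,-0.14]],
    [[0.068,-0.059,-0.012],[0,0,-0.28]],
    [[0.102,-0.088,-0.018],[0,0,-0.42]],
    [[0.136,-0.118,-0.024],[0,0,-0.56]],
    [[0.17,-0.147,-0.028],[0,0,-0.7]]
  ],
  "hand": -1
}}

```text
time: 0.85
ee_pos: [0.3611, -0.3551, 0.251]
eef_rot: [0.838, 0.546, -0.0, 0.0]
ft_force: [1.0, 0.5, 0.2]
width: 0.087
```

```bash
python3 -c "
from h import *
go([.45,-.15],.25,MX);go([.487,.229],.2,MX);print(r.read_state()['joint_positions'])"
```

```text
t0.8 pos [ 0.3611 -0.3551  0.251 ] w 0.087 F [1.  0.5 0.2] | inc [0.2236, -0.0016, 0.0009] [0.0, 0.0, -0.223] len 0.224 deg 12.8
t0.8 pos [ 0.3611 -0.3551  0.251 ] w 0.087 F [1.  0.5 0.2] | inc [0.5852, -0.121, 0.0507] [0.0, 0.0, -0.223] len 0.6 deg 12.8
[ 0.95085443  0.07032658 -0.27629996  1.71358455  0.01989417  1.35976974
  0.25480955]
```

Request:
{"op": "step_arm", "data": {
  "increments": [
    [[0.045,0,0.0],[0,0,-0.05]],
    [[0.09,-0.0,0.0],[0,0,-0.1]],
    [[0.135,0,0],[0,0,-0.14]],
    [[0.18,0,0],[0,0,-0.18]],
    [[0.225,0,0],[0,0,-0.223]]
  ]
}}

```text
time: 1.35
ee_pos: [0.4524, -0.1476, 0.2512]
eef_rot: [0.772, 0.636, -0.0, 0.001]
ft_force: [0.9, -0.4, -0.4]
width: 0.0864
```

```bash
python3 -c "
from h import *
go([.487,.229],.2,MX)"
```

```text
t1.4 pos [ 0.4524 -0.1476  0.2512] w 0.0864 F [ 0.9 -0.4 -0.4] | inc [0.3763, -0.0379, 0.0508] [0.001, 0.001, 0.002] len 0.382 deg 0.1
```

Request:
{"op": "step_arm", "data": {
  "increments": [
    [[0.048,-0.005,0.0],[0,0,0]],
    [[0.096,-0.01,0.0],[0,0,0]],
    [[0.144,-0.015,0],[0,0,0]],
    [[0.192,-0.02,0],[0,0,0]],
    [[0.24,-0.025,0],[0,0,0]]
  ]
}}

```text
time: 1.85
ee_pos: [0.4735, 0.0946, 0.2513]
eef_rot: [0.772, 0.636, 0.0, 0.001]
ft_force: [1.6, -0.4, 0.7]
width: 0.0869
```

Request:
{"op": "step_arm", "data": {
  "increments": [
    [[0.045,-0.005,0.01],[0,0,0]],
    [[0.09,-0.01,0.02],[0,0,0]],
    [[0.132,-0.013,0.035],[0,0,0]],
    [[0.136,-0.013,0.05],[0,0,0]]
  ]
}}

```text
time: 2.25
ee_pos: [0.4855, 0.2364, 0.2008]
eef_rot: [0.77, 0.639, 0.001, -0.0]
ft_force: [-0.5, -0.8, -0.1]
width: 0.0869
```

```bash
python3 -c "
from h import *
go([.487,.229],.133,MX)
c=r.camera('top');crop(c,'pics/t3.png',115,165,285,295,4.7)
c=r.camera('side');crop(c,'pics/s3.png',240,110,390,270,5)"
```

```text
t2.2 pos [0.4855 0.2364 0.2008] w 0.0869 F [-0.5 -0.8 -0.1] | inc [-0.0071, 0.0027, 0.0678] [0.002, -0.002, 0.008] len 0.068 deg 0.5
```

View pics/s3.png

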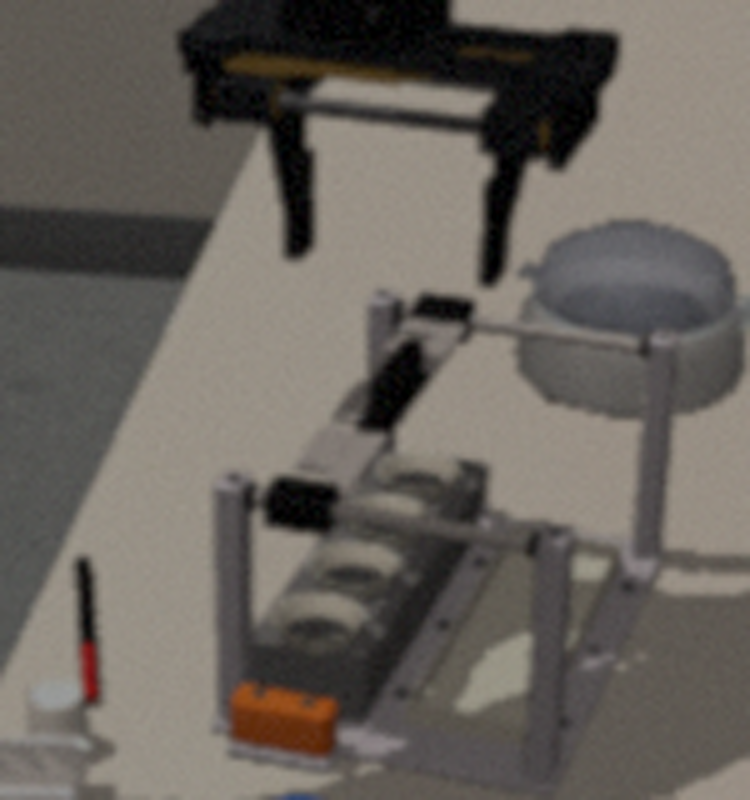

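Request:
{"op": "step_arm", "data": {
  "increments": [
    [[-0.007,0.003,0.02],[0,0,0.008]],
    [[-0.007,0.003,0.04],[0,0,0.008]],
    [[-0.007,0.003,0.06],[0,0,0.008]],
    [[-0.007,0.003,0.067],[0,0,0.008]],
    [[-0.007,0.003,0.067],[0,0,0.008]]
  ]
}}

```text
time: 2.85
ee_pos: [0.4871, 0.2222, 0.1321]
eef_rot: [0.774, 0.633, -0.002, 0.0]
ft_force: [0.3, 1.0, -0.5]
width: 0.0868
```

Request:
{"op": "step_arm", "data": {
  "increments": [
    [[0,0,0],[0,0,0]],
    [[0,0,0],[0,0,0]],
    [[0,0,0],[0,0,0]],
    [[0,0,0],[0,0,0]],
    [[0,0,0],[0,0,0]]
  ],
  "hand": 1,
  "grip_force": 12
}}

```text
time: 3.35
ee_pos: [0.4872, 0.2223, 0.1323]
eef_rot: [0.774, 0.633, -0.002, 0.0]
ft_force: [-0.2, 0.3, 1.0]
width: 0.0553
```

```bash
python3 -c "
from h import *
go([.487,.229],.133,MX)"
```

```text
t3.4 pos [0.4872 0.2223 0.1323] w 0.0553 F [-0.2  0.3  1. ] | inc [0.0066, -0.0015, -0.0008] [-0.001, 0.003, -0.006] len 0.007 deg 0.4
```

Request:
{"op": "step_arm", "data": {
  "increments": [
    [[0,0,0],[0,0,0]],
    [[0,0,0],[0,0,0]],
    [[0,0,0],[0,0,0]],
    [[0,0,0],[0,0,0]],
    [[0,0,0],[0,0,0]]
  ]
}}

```text
time: 3.85
ee_pos: [0.4871, 0.2223, 0.1323]
eef_rot: [0.774, 0.633, -0.002, 0.0]
ft_force: [-1.7, 0.6, 0.4]
width: 0.0152
```

Request:
{"op": "step_arm", "data": {
  "increments": [
    [[0,0,0],[0,0,0]],
    [[0,0,0],[0,0,0]],
    [[0,0,0],[0,0,0]]
  ]
}}

```text
time: 4.15
ee_pos: [0.487, 0.2223, 0.1322]
eef_rot: [0.774, 0.633, -0.002, 0.0]
ft_force: [-1.7, 0.2, 1.2]
width: 0.0118
```

```bash
python3 -c "
from h import *
go(M+MX*.086-MY*.005,.1325,MX);s=r.read_state();print(((np.array(s['ee_pos'])[:2]-M)@MX))"
```

```text
t4.2 pos [0.487  0.2223 0.1322] w 0.0118 F [-1.7  0.2  1.2] | inc [0.0026, 0.0736, -0.0004] [-0.002, 0.003, -0.005] len 0.074 deg 0.4
0.01238983444754871
```

Request:
{"op": "step_arm", "data": {
  "increments": [
    [[0,0.015,0],[0,0,0]],
    [[0.001,0.03,0],[0,0,0]],
    [[0.001,0.045,0],[0,0,0]],
    [[0.001,0.06,0],[0,0,0]],
    [[0.001,0.07,0],[0,0,0]]
  ]
}}

```text
time: 4.65
ee_pos: [0.5567, 0.2088, 0.1322]
eef_rot: [0.774, 0.633, -0.002, 0.001]
ft_force: [-2.0, -3.3, 5.4]
width: 0.0119
```

Request:
{"op": "step_arm", "data": {
  "increments": [
    [[0,0.004,0],[0,0,0]],
    [[0,0.006,0],[0,0,0]],
    [[0,0.007,0],[0,0,0]]
  ]
}}

```text
time: 4.95
ee_pos: [0.5589, 0.2085, 0.1319]
eef_rot: [0.773, 0.634, -0.006, -0.002]
ft_force: [-25.8, -3.7, 16.1]
width: 0.0118
```

```bash
python3 -c "
from h import *
go(M+MX*.086-MY*.005,.1325,MX);s=r.read_state();print(((np.array(s['ee_pos'])[:2]-M)@MX))"
```

```text
t5.0 pos [0.5589 0.2085 0.1319] w 0.0118 F [-25.8  -3.7  16.1] | inc [0.002, 0.0003, -0.0006] [-0.01, 0.007, -0.004] len 0.002 deg 0.7
0.08566547633170056
```

Request:
{"op": "step_arm", "data": {
  "increments": [
    [[0,-0.003,0],[0,0,0]],
    [[0,-0.003,0],[0,0,0]],
    [[0,-0.003,0],[0,0,0]],
    [[0,-0.003,0],[0,0,0]]
  ],
  "hand": -0.4
}}

```text
time: 5.35
ee_pos: [0.5563, 0.2089, 0.1319]
eef_rot: [0.773, 0.634, -0.006, -0.002]
ft_force: [-0.5, -0.3, 0.2]
width: 0.0362
```

Request:
{"op": "step_arm", "data": {
  "increments": [
    [[0,0,-0.02],[0,0,0]],
    [[0,0,-0.06],[0,0,0]],
    [[0,0,-0.1],[0,0,0]],
    [[-0.02,-0.02,-0.12],[0,0,0]],
    [[-0.06,-0.04,-0.12],[0,0,0]]
  ]
}}

```text
time: 5.85
ee_pos: [0.5072, 0.1616, 0.2556]
eef_rot: [0.772, 0.636, -0.003, -0.002]
ft_force: [-0.2, -0.6, 1.0]
width: 0.0602
```

```bash
python3 -c "
from h import *
s=r.read_state();print(((np.array(s['ee_pos'])[:2]-M)@MX))
go([.5598,-.127],.2,MX);go([.44,-.05],.25,MX)
c=r.camera('top');crop(c,'pics/t4.png',115,165,285,295,4.7)"
```

```text
0.04391361704322026
t5.8 pos [0.5072 0.1616 0.2556] w 0.0602 F [-0.2 -0.6  1. ] | inc [-0.273, 0.1073, 0.0557] [-0.006, 0.003, 0.0] len 0.299 deg 0.4
t5.8 pos [0.5072 0.1616 0.2556] w 0.0602 F [-0.2 -0.6  1. ] | inc [-0.2206, -0.0253, 0.0063] [-0.006, 0.003, 0.0] len 0.222 deg 0.4
```

View pics/t4.png

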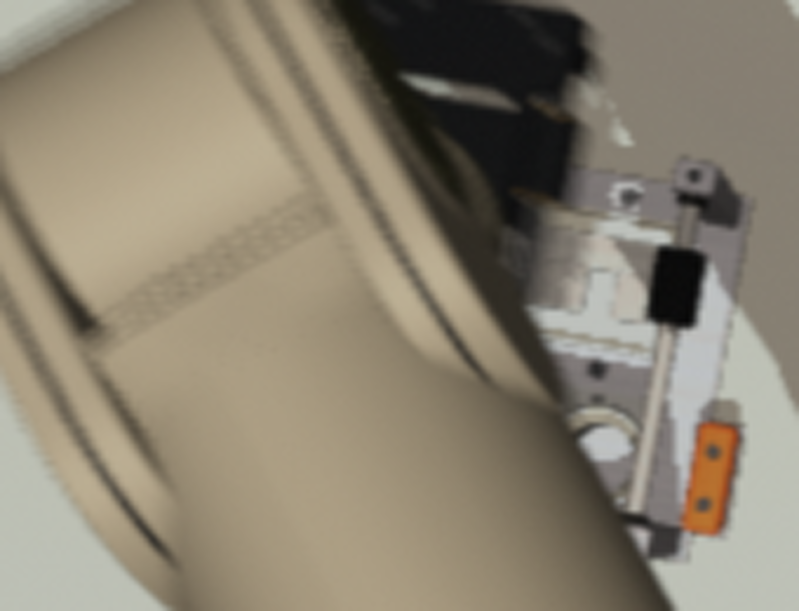

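Request:
{"op": "step_arm", "data": {
  "increments": [
    [[-0.045,0.018,0],[0,0,0]],
    [[-0.09,0.036,0],[0,0,0]],
    [[-0.135,0.054,0],[0,0,0]],
    [[-0.18,0.071,0],[0,0,0]],
    [[-0.225,0.088,0.02],[0,0,0]]
  ],
  "hand": -0.35
}}

```text
time: 6.4
ee_pos: [0.5464, -0.0852, 0.2378]
eef_rot: [0.774, 0.633, -0.005, 0.002]
ft_force: [0.7, 0.5, -0.5]
width: 0.0585
```

Request:
{"op": "step_arm", "data": {
  "increments": [
    [[-0.035,0.014,0.0],[0,0,0]],
    [[-0.048,0.019,0.02],[0,0,0]],
    [[-0.048,0.019,0.04],[0,0,0]],
    [[-0.048,0.019,0.04],[0,0,0]]
  ]
}}

```text
time: 6.8
ee_pos: [0.5538, -0.137, 0.1955]
eef_rot: [0.775, 0.632, -0.007, -0.0]
ft_force: [0.3, 0.1, -0.2]
width: 0.0588
```

```bash
python3 -c "
from h import *
go([.5598,-.127],.091,MX)
c=r.camera('top');crop(c,'pics/t5.png',115,165,285,295,4.7)
c=r.camera('side');crop(c,'pics/s5.png',240,180,390,320,5)"
```

```text
t6.8 pos [ 0.5538 -0.137   0.1955] w 0.0588 F [ 0.3  0.1 -0.2] | inc [0.012, 0.0047, 0.1044] [-0.008, 0.01, -0.008] len 0.105 deg 0.9
```

View pics/t5.png

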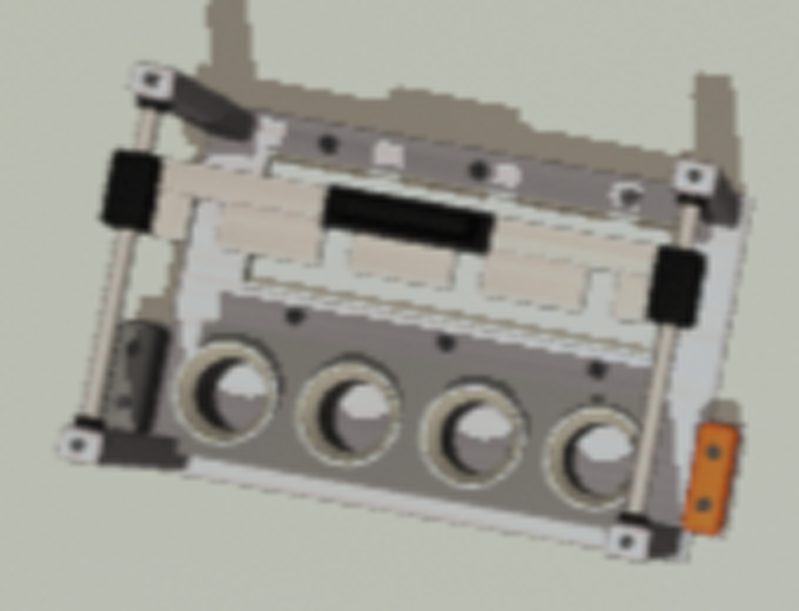

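View pics/s5.png

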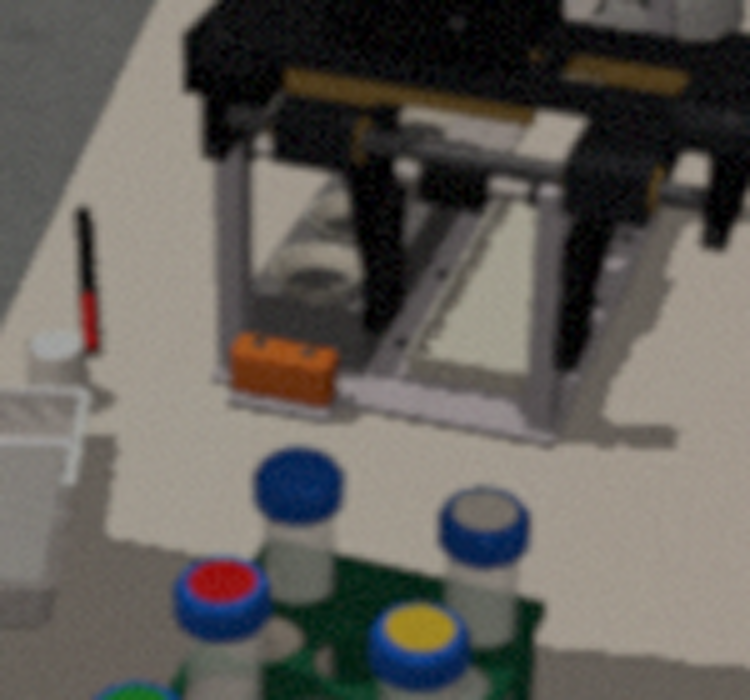

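Request:
{"op": "step_arm", "data": {
  "increments": [
    [[0.012,0.005,0.02],[-0.008,0.01,-0.008]],
    [[0.012,0.005,0.045],[-0.008,0.01,-0.008]],
    [[0.012,0.005,0.05],[-0.008,0.01,-0.008]],
    [[0.012,0.005,0.05],[-0.008,0.01,-0.008]]
  ]
}}

```text
time: 7.3
ee_pos: [0.5623, -0.1255, 0.149]
eef_rot: [0.771, 0.636, 0.001, 0.001]
ft_force: [-0.1, 0.2, 1.1]
width: 0.0589
```

```bash
python3 -c "
from h import *
go([.5598,-.127],.091,MX)
c=r.camera('side');crop(c,'pics/s6.png',260,180,410,320,5)"
```

```text
t7.3 pos [ 0.5623 -0.1255  0.149 ] w 0.0589 F [-0.1  0.2  1.1] | inc [-0.0019, -0.0024, 0.058] [0.003, 0.0, 0.002] len 0.058 deg 0.2
```

View pics/s6.png

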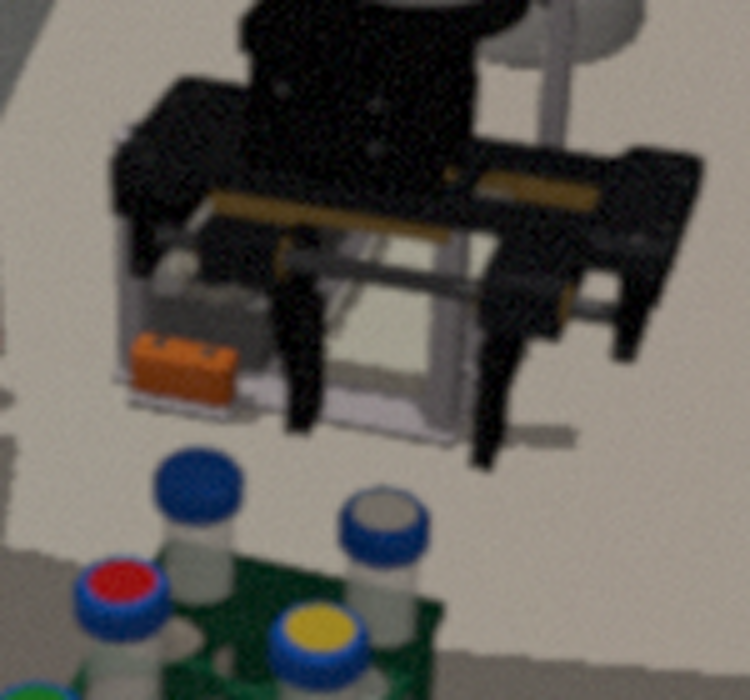

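Request:
{"op": "step_arm", "data": {
  "increments": [
    [[-0.002,-0.002,0.025],[0.003,0,0.002]],
    [[-0.002,-0.002,0.048],[0.003,0,0.002]],
    [[-0.002,-0.002,0.058],[0.003,0,0.002]],
    [[-0.002,-0.002,0.058],[0.003,0,0.002]],
    [[-0.002,-0.002,0.058],[0.003,0,0.002]]
  ]
}}

```text
time: 7.85
ee_pos: [0.5615, -0.1273, 0.0932]
eef_rot: [0.772, 0.635, 0.001, 0.001]
ft_force: [-0.3, -0.4, 0.5]
width: 0.0587
```

Request:
{"op": "step_arm", "data": {
  "increments": [
    [[0,0,0],[0,0,0]],
    [[0,0,0],[0,0,0]],
    [[0,0,0],[0,0,0]],
    [[0,0,0],[0,0,0]],
    [[0,0,0],[0,0,0]]
  ],
  "hand": 1,
  "grip_force": 15
}}

```text
time: 8.35
ee_pos: [0.5617, -0.1273, 0.0935]
eef_rot: [0.772, 0.635, 0.001, 0.002]
ft_force: [-0.8, 1.1, 1.7]
width: 0.0339
```

```bash
python3 -c "
from h import *
go([.5598,-.127],.091,MX)"
```

```text
t8.3 pos [ 0.5617 -0.1273  0.0935] w 0.0339 F [-0.8  1.1  1.7] | inc [-0.0, -0.0019, 0.0025] [0.004, 0.0, -0.0] len 0.003 deg 0.2
```

Request:
{"op": "step_arm", "data": {
  "increments": [
    [[0,0,-0.02],[0,0,0]],
    [[0,0,-0.05],[0,0,0]],
    [[0,0,-0.09],[0,0,0]],
    [[0,0,-0.13],[0,0,0]],
    [[0,0,-0.155],[0,0,0]]
  ]
}}

```text
time: 8.85
ee_pos: [0.5618, -0.127, 0.2516]
eef_rot: [0.772, 0.636, 0.002, 0.003]
ft_force: [0.6, 0.4, -0.4]
width: 0.0342
```

Request:
{"op": "step_arm", "data": {
  "increments": [
    [[0,0,-0.005],[0,0,0]],
    [[0,0,-0.005],[0,0,0]]
  ]
}}

```text
time: 9.05
ee_pos: [0.5621, -0.127, 0.2572]
eef_rot: [0.772, 0.636, 0.002, 0.003]
ft_force: [-0.8, 0.3, -0.5]
width: 0.0339
```

```bash
python3 -c "
from h import *
go(M-MY*.0825,.25,MX)
c=r.camera('side');crop(c,'pics/s7.png',250,120,410,280,4.9)
c=r.camera('top');crop(c,'pics/t7.png',330,130,480,280,4)
"
```

```text
t9.1 pos [ 0.5621 -0.127   0.2572] w 0.0339 F [-0.8  0.3 -0.5] | inc [0.2531, -0.1533, 0.0058] [0.008, 0.001, 0.0] len 0.296 deg 0.5
```

View pics/s7.png

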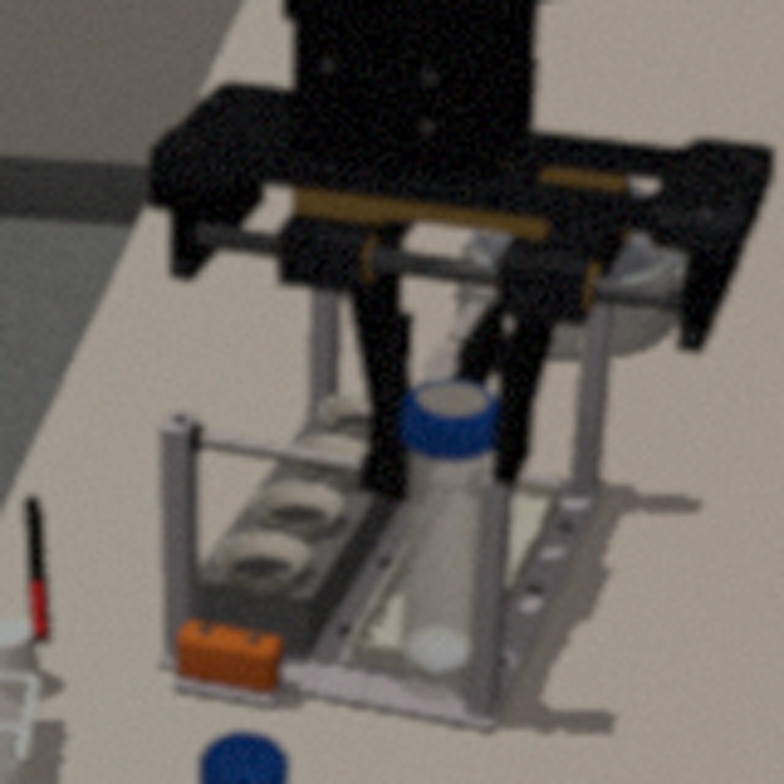

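```bash
python3 -c "
from h import *
c=r.camera('side')
p=r.read_state()['ee_pos']
for o in ([0,0,0],[.003,0,0],[0,.003,0],[0,0,.003]):
    print((proj(c,np.array(p)+[0,0,.0235]+o)-[250,120])*4.9)
for o in ([0,0,0],[0,0,.0]):
    print('foot',(proj(c,np.array(p)+[0,0,.0235-.113]+o)-[250,120])*4.9)
"
```

```text
[450.46771311 403.22876184]
[459.32111438 403.84638587]
[451.08947584 399.26557854]
[450.8781222  395.28077631]
foot [436.06743075 682.10474265]
foot [436.06743075 682.10474265]
```

Request:
{"op": "step_arm", "data": {
  "increments": [
    [[0.02,-0.012,0],[0.004,0,0]],
    [[0.056,-0.034,0],[0.008,0,0]],
    [[0.094,-0.057,0],[0.008,0,0]],
    [[0.132,-0.08,0],[0.008,0,0]],
    [[0.17,-0.103,0],[0.008,0,0]]
  ]
}}

```text
time: 9.7
ee_pos: [0.4908, 0.0616, 0.2531]
eef_rot: [0.772, 0.636, -0.002, -0.002]
ft_force: [0.7, 0.1, 0.6]
width: 0.0342
```

Request:
{"op": "step_arm", "data": {
  "increments": [
    [[0.04,-0.024,0],[0,0,0]],
    [[0.063,-0.038,0.0],[0,0,0]],
    [[0.076,-0.046,0.005],[0,0,0]],
    [[0.076,-0.046,0.01],[0,0,0]]
  ]
}}

```text
time: 10.1
ee_pos: [0.4585, 0.1476, 0.2424]
eef_rot: [0.77, 0.637, -0.003, -0.002]
ft_force: [0.3, -0.5, -0.1]
width: 0.0338
```

```bash
python3 -c "
from h import *
go(M-MY*.0825,.15,MX)"
```

```text
t10.1 pos [0.4585 0.1476 0.2424] w 0.0338 F [ 0.3 -0.5 -0.1] | inc [0.0036, 0.0018, 0.0924] [-0.007, 0.001, 0.005] len 0.093 deg 0.5
```

Request:
{"op": "step_arm", "data": {
  "increments": [
    [[0.004,0.002,0.02],[-0.007,0.001,0.005]],
    [[0.004,0.002,0.05],[-0.007,0.001,0.005]],
    [[0.004,0.002,0.08],[-0.007,0.001,0.005]],
    [[0.004,0.002,0.09],[-0.007,0.001,0.005]],
    [[0.004,0.002,0.09],[-0.007,0.001,0.005]]
  ]
}}

```text
time: 10.6
ee_pos: [0.4597, 0.1502, 0.151]
eef_rot: [0.772, 0.635, -0.001, -0.001]
ft_force: [0.0, 0.2, -0.4]
width: 0.0341
```

```bash
python3 -c "
from h import *
go(M-MY*.0825,.0955,MX)
c=r.camera('side');crop(c,'pics/s8.png',250,150,390,280,5)
"
```

```text
t10.6 pos [0.4597 0.1502 0.151 ] w 0.0341 F [ 0.   0.2 -0.4] | inc [0.0009, 0.0007, 0.0555] [-0.003, 0.001, -0.001] len 0.055 deg 0.2
```

View pics/s8.png

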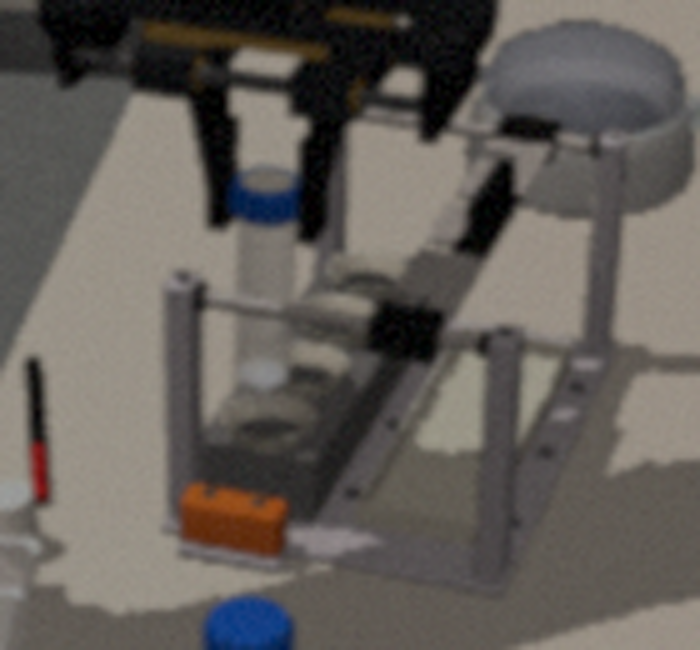

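Request:
{"op": "step_arm", "data": {
  "increments": [
    [[0.001,0.001,0.01],[-0.003,0.001,0]],
    [[0.001,0.001,0.02],[-0.003,0.001,0]],
    [[0.001,0.001,0.03],[-0.003,0.001,0]],
    [[0.001,0.001,0.03],[-0.003,0.001,0]]
  ]
}}

```text
time: 11.05
ee_pos: [0.4609, 0.1512, 0.121]
eef_rot: [0.772, 0.635, 0.0, 0.0]
ft_force: [-0.8, -0.4, -0.4]
width: 0.0338
```

Request:
{"op": "step_arm", "data": {
  "increments": [
    [[0,0,0.008],[0,0,0]],
    [[0,0,0.016],[0,0,0]],
    [[0,0,0.024],[0,0,0]],
    [[0,0,0.025],[0,0,0]],
    [[0,0,0.025],[0,0,0]]
  ]
}}

```text
time: 11.55
ee_pos: [0.4607, 0.1513, 0.0956]
eef_rot: [0.772, 0.635, -0.0, -0.0]
ft_force: [-1.1, 0.1, 0.2]
width: 0.034
```

```bash
python3 -c "
from h import *
go(M-MY*.0825,.0955,MX)
"
```

```text
t11.6 pos [0.4607 0.1513 0.0956] w 0.034 F [-1.1  0.1  0.2] | inc [-0.0005, -0.0003, 0.0001] [-0.0, 0.0, -0.0] len 0.001 deg 0.0
```

Request:
{"op": "step_arm", "data": {
  "increments": [
    [[0,0,0],[0,0,0]],
    [[0,0,0],[0,0,0]],
    [[0,0,0],[0,0,0]],
    [[0,0,0],[0,0,0]]
  ],
  "hand": -0.35
}}

```text
time: 11.95
ee_pos: [0.4608, 0.1512, 0.0957]
eef_rot: [0.772, 0.635, -0.0, -0.0]
ft_force: [-0.7, 1.0, -1.0]
width: 0.0555
```

Request:
{"op": "step_arm", "data": {
  "increments": [
    [[0,0,-0.02],[0,0,0]],
    [[0,0,-0.06],[0,0,0]],
    [[0,0,-0.1],[0,0,0]],
    [[-0.02,0,-0.12],[0,0,0]],
    [[-0.05,0.01,-0.12],[0,0,0]]
  ]
}}

```text
time: 12.45
ee_pos: [0.4619, 0.1021, 0.219]
eef_rot: [0.771, 0.637, 0.002, 0.001]
ft_force: [0.8, 0.1, 0.2]
width: 0.0589
```

```bash
python3 -c "
from h import *
go([.5448,-.1975],.2,MX)
"
```

```text
t12.4 pos [0.4619 0.1021 0.219 ] w 0.0589 F [0.8 0.1 0.2] | inc [-0.2786, 0.1378, 0.0193] [0.005, -0.001, 0.004] len 0.311 deg 0.4
```

Request:
{"op": "step_arm", "data": {
  "increments": [
    [[-0.044,0.022,0],[0,0,0]],
    [[-0.088,0.044,0],[0,0,0]],
    [[-0.132,0.066,0],[0,0,0]],
    [[-0.176,0.088,0],[0,0,0]],
    [[-0.22,0.109,0],[0.005,0,0.004]]
  ]
}}

```text
time: 12.95
ee_pos: [0.5277, -0.1366, 0.2195]
eef_rot: [0.772, 0.635, 0.001, -0.0]
ft_force: [-0.1, 0.1, 0.8]
width: 0.0586
```

Request:
{"op": "step_arm", "data": {
  "increments": [
    [[-0.03,0.015,0.0],[0,0,0]],
    [[-0.048,0.024,0.02],[0,0,0]],
    [[-0.048,0.024,0.04],[0,0,0]],
    [[-0.048,0.024,0.06],[0,0,0]]
  ]
}}

```text
time: 13.35
ee_pos: [0.542, -0.1891, 0.1585]
eef_rot: [0.773, 0.635, 0.001, -0.0]
ft_force: [-0.7, 1.1, -0.3]
width: 0.0586
```

```bash
python3 -c "
from h import *
go([.5448,-.1975],.091,MX)
c=r.camera('top');crop(c,'pics/t9.png',115,165,285,295,4.7)
"
```

```text
t13.3 pos [ 0.542  -0.1891  0.1585] w 0.0586 F [-0.7  1.1 -0.3] | inc [-0.0078, 0.0043, 0.0675] [0.0, -0.001, -0.002] len 0.068 deg 0.1
```

View pics/t9.png

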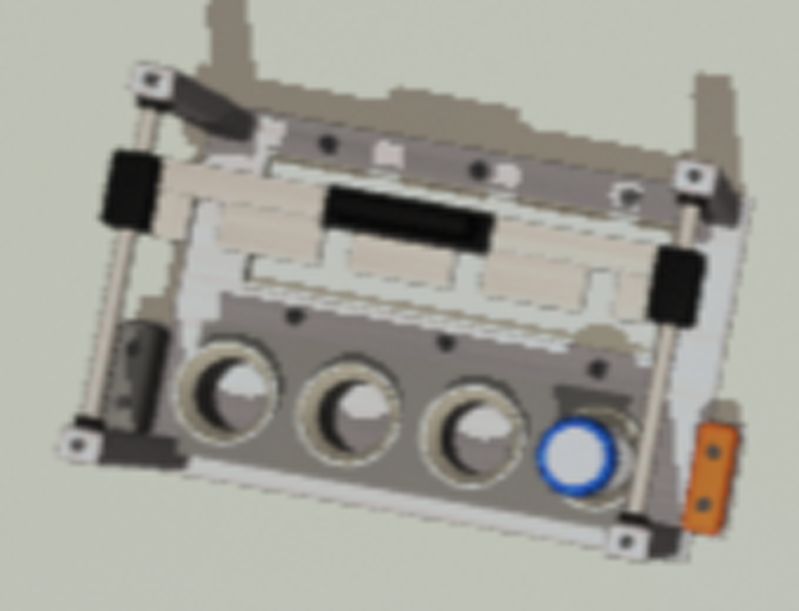

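Request:
{"op": "step_arm", "data": {
  "increments": [
    [[-0.008,0.004,0.01],[0,0,0]],
    [[-0.008,0.004,0.035],[0,0,0]],
    [[-0.008,0.004,0.055],[0,0,0]],
    [[-0.008,0.004,0.066],[0,0,0]],
    [[-0.008,0.004,0.066],[0,0,0]]
  ]
}}

```text
time: 13.9
ee_pos: [0.5419, -0.1969, 0.088]
eef_rot: [0.772, 0.635, -0.001, -0.003]
ft_force: [-0.4, 0.3, 0.1]
width: 0.0586
```

Request:
{"op": "step_arm", "data": {
  "increments": [
    [[0,0,0],[0,0,0]],
    [[0,0,0],[0,0,0]],
    [[0,0,0],[0,0,0]],
    [[0,0,0],[0,0,0]],
    [[0,0,0],[0,0,0]]
  ],
  "hand": 1
}}

```text
time: 14.4
ee_pos: [0.5423, -0.197, 0.0886]
eef_rot: [0.772, 0.635, -0.001, -0.003]
ft_force: [-0.3, -0.3, 2.6]
width: 0.0331
```

```bash
python3 -c "
from h import *
go([.5448,-.1975],.091,MX)
c=r.camera('top')
for z in(.119,.125,.16): print((proj(c,np.r_[M-MY*.0825,z])-[115,165])*4.7)
"
```

```text
t14.4 pos [ 0.5423 -0.197   0.0886] w 0.0331 F [-0.3 -0.3  2.6] | inc [-0.0, 0.0026, -0.0024] [-0.005, -0.002, -0.001] len 0.004 deg 0.3
[572.13801348 453.02554543]
[569.98667878 452.67084794]
[556.95137313 450.5216751 ]
```

Request:
{"op": "step_arm", "data": {
  "increments": [
    [[0,0,-0.02],[0,0,0]],
    [[0,0,-0.05],[0,0,0]],
    [[0,0,-0.09],[0,0,0]],
    [[0,0,-0.13],[0,0,0]],
    [[0,0,-0.155],[0,0,0]]
  ]
}}

```text
time: 14.95
ee_pos: [0.5436, -0.1974, 0.2468]
eef_rot: [0.772, 0.635, -0.0, -0.001]
ft_force: [0.9, 0.0, -0.0]
width: 0.0333
```

Request:
{"op": "step_arm", "data": {
  "increments": [
    [[0,0,-0.008],[0,0,0]],
    [[0,0,-0.008],[0,0,0]]
  ]
}}

```text
time: 15.15
ee_pos: [0.5441, -0.1975, 0.2557]
eef_rot: [0.772, 0.635, 0.0, -0.0]
ft_force: [1.5, -0.3, -1.4]
width: 0.0339
```

```bash
python3 -c "
from h import *
go(M-MY*.0275,.25,MX)
c=r.camera('side');crop(c,'pics/s10.png',250,120,410,280,4.9)
p=r.read_state()['ee_pos'];print((proj(c,np.array(p)+[0,0,.0284])-[250,120])*4.9)
"
```

```text
t15.2 pos [ 0.5441 -0.1975  0.2557] w 0.0339 F [ 1.5 -0.3 -1.4] | inc [0.3806, -0.1495, 0.006] [0.0, -0.001, -0.001] len 0.409 deg 0.1
[379.38079534 488.23084242]
```

View pics/s10.png

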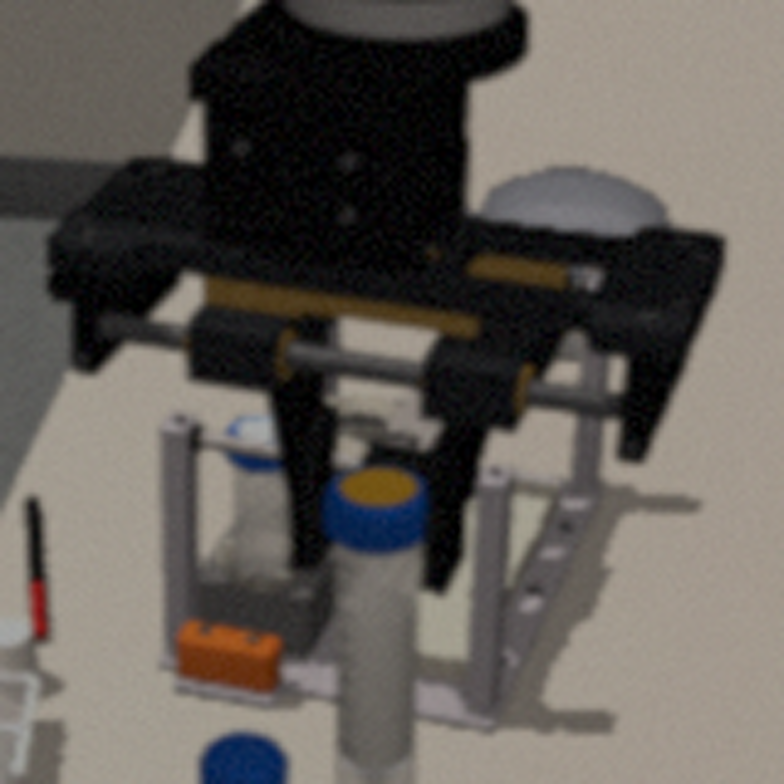

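Request:
{"op": "step_arm", "data": {
  "increments": [
    [[0.02,-0.008,0],[0,0,0]],
    [[0.06,-0.023,0],[0,0,0]],
    [[0.104,-0.041,0],[0,0,0]],
    [[0.148,-0.058,0],[0,0,0]],
    [[0.192,-0.075,0],[0,0,0]]
  ]
}}

```text
time: 15.7
ee_pos: [0.5052, 0.0079, 0.2527]
eef_rot: [0.772, 0.635, -0.001, -0.002]
ft_force: [0.1, -0.4, -0.1]
width: 0.0338
```

Request:
{"op": "step_arm", "data": {
  "increments": [
    [[0.044,-0.017,0],[0,0,0]],
    [[0.088,-0.034,0],[0,0,0]],
    [[0.132,-0.051,0],[0,0,0]],
    [[0.165,-0.064,0],[0,0,0]],
    [[0.18,-0.07,0],[0,0,0]]
  ]
}}

```text
time: 16.2
ee_pos: [0.4684, 0.2022, 0.2517]
eef_rot: [0.771, 0.637, -0.002, -0.003]
ft_force: [-0.6, -0.6, -0.5]
width: 0.0337
```

```bash
python3 -c "
from h import *
go(M-MY*.0275,.15,MX)"
```

```text
t16.2 pos [0.4684 0.2022 0.2517] w 0.0337 F [-0.6 -0.6 -0.5] | inc [0.003, 0.0027, 0.1017] [-0.007, -0.001, 0.005] len 0.102 deg 0.5
```

Request:
{"op": "step_arm", "data": {
  "increments": [
    [[0.003,0.002,0.02],[-0.007,0.001,0.005]],
    [[0.003,0.002,0.05],[-0.007,0.001,0.005]],
    [[0.003,0.002,0.085],[-0.007,0.001,0.005]],
    [[0.003,0.002,0.1],[-0.007,0.001,0.005]],
    [[0.003,0.002,0.1],[-0.007,0.001,0.005]]
  ]
}}

```text
time: 16.7
ee_pos: [0.4682, 0.2045, 0.1492]
eef_rot: [0.772, 0.636, -0.002, -0.002]
ft_force: [1.0, -0.2, 0.7]
width: 0.0338
```

```bash
python3 -c "
from h import *
go(M-MY*.0275,.0906,MX)"
```

```text
t16.7 pos [0.4682 0.2045 0.1492] w 0.0338 F [ 1.  -0.2  0.7] | inc [0.0008, 0.0029, 0.0586] [-0.005, 0.0, 0.001] len 0.059 deg 0.3
```

Request:
{"op": "step_arm", "data": {
  "increments": [
    [[0.001,0.003,0.005],[-0.005,0,0]],
    [[0.001,0.003,0.01],[-0.005,0,0]],
    [[0.001,0.003,0.022],[-0.005,0,0]],
    [[0.001,0.003,0.032],[-0.005,0,0]],
    [[0.001,0.003,0.032],[-0.005,0,0]]
  ]
}}

```text
time: 17.2
ee_pos: [0.4704, 0.2045, 0.1157]
eef_rot: [0.772, 0.636, -0.001, -0.0]
ft_force: [0.1, -0.3, -1.1]
width: 0.0338
```

```bash
python3 -c "
from h import *
go(M-MY*.0275,.0906,MX)"
```

```text
t17.2 pos [0.4704 0.2045 0.1157] w 0.0338 F [ 0.1 -0.3 -1.1] | inc [0.0004, 0.0005, 0.0251] [-0.002, 0.001, 0.001] len 0.025 deg 0.1
```

Request:
{"op": "step_arm", "data": {
  "increments": [
    [[0,0,0.009],[0,0,0]],
    [[0,0,0.018],[0,0,0]],
    [[0,0,0.025],[0,0,0]],
    [[0,0,0.025],[0,0,0]]
  ]
}}

```text
time: 17.6
ee_pos: [0.4701, 0.2044, 0.0899]
eef_rot: [0.772, 0.636, -0.001, -0.0]
ft_force: [-0.3, -0.7, -0.0]
width: 0.0335
```

Request:
{"op": "step_arm", "data": {
  "increments": [
    [[0,0,0],[0,0,0]],
    [[0,0,0],[0,0,0]],
    [[0,0,0],[0,0,0]],
    [[0,0,0],[0,0,0]]
  ],
  "hand": -0.35
}}

```text
time: 18.0
ee_pos: [0.4702, 0.2044, 0.09]
eef_rot: [0.772, 0.636, -0.001, -0.0]
ft_force: [-0.5, -0.4, -0.5]
width: 0.0557
```

Request:
{"op": "step_arm", "data": {
  "increments": [
    [[0,0,-0.02],[0,0,0]],
    [[0,0,-0.06],[0,0,0]],
    [[0,0,-0.1],[0,0,0]],
    [[-0.02,0,-0.12],[0,0,0]],
    [[-0.05,0.0,-0.12],[0,0,0]]
  ]
}}

```text
time: 18.5
ee_pos: [0.462, 0.1573, 0.2133]
eef_rot: [0.771, 0.637, 0.001, 0.0]
ft_force: [-0.1, -0.1, -0.7]
width: 0.0592
```

```bash
python3 -c "
from h import *
go([.4579,-.2520],.2,MX)
"
```

```text
t18.5 pos [0.462  0.1573 0.2133] w 0.0592 F [-0.1 -0.1 -0.7] | inc [-0.4028, 0.073, 0.0129] [0.002, -0.001, 0.004] len 0.41 deg 0.3
```

Request:
{"op": "step_arm", "data": {
  "increments": [
    [[-0.046,0.008,0],[0,0,0]],
    [[-0.092,0.017,0],[0,0,0]],
    [[-0.138,0.025,0],[0,0,0]],
    [[-0.184,0.034,0],[0,0,0]],
    [[-0.23,0.042,0],[0.002,0,0.004]]
  ]
}}

```text
time: 19.0
ee_pos: [0.4597, -0.0784, 0.2135]
eef_rot: [0.772, 0.636, 0.001, 0.0]
ft_force: [0.8, -0.5, -0.6]
width: 0.059
```

Request:
{"op": "step_arm", "data": {
  "increments": [
    [[-0.045,0.008,0],[0,0,0]],
    [[-0.09,0.017,0],[0,0,0]],
    [[-0.135,0.025,0],[0,0,0]],
    [[-0.155,0.028,0.02],[0,0,0]],
    [[-0.155,0.028,0.04],[0,0,0]]
  ]
}}

```text
time: 19.5
ee_pos: [0.4567, -0.2399, 0.1729]
eef_rot: [0.774, 0.633, 0.001, 0.001]
ft_force: [0.5, -0.1, -0.2]
width: 0.0589
```

```bash
python3 -c "
from h import *
go([.4575,-.2518],.0905,MX)
c=r.camera('top');crop(c,'pics/t11.png',115,165,285,295,4.7)
"
```

```text
t19.5 pos [ 0.4567 -0.2399  0.1729] w 0.0589 F [ 0.5 -0.1 -0.2] | inc [-0.0115, 0.0029, 0.0825] [0.002, 0.0, -0.006] len 0.083 deg 0.3
```

View pics/t11.png

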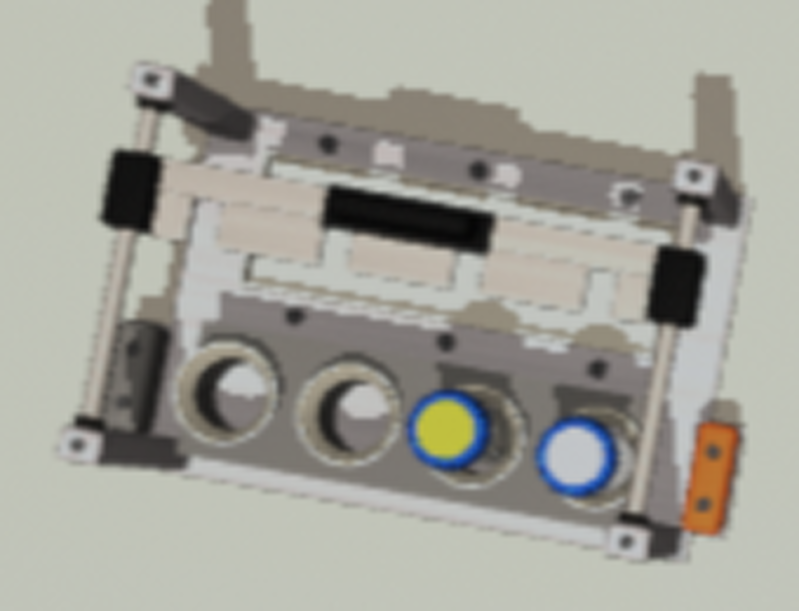

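Yellow is seated in bore 2 beside white. Now green.

Request:
{"op": "step_arm", "data": {
  "increments": [
    [[-0.008,0.003,0.02],[0,0,-0.006]],
    [[-0.0115,0.003,0.035],[0.002,0,-0.006]],
    [[-0.0115,0.003,0.04],[0.002,0,-0.006]]
  ]
}}

```text
time: 19.85
ee_pos: [0.4553, -0.2486, 0.1281]
eef_rot: [0.771, 0.636, -0.001, -0.003]
ft_force: [0.4, 0.2, 0.3]
width: 0.0588
```

```bash
python3 -c "
from h import *
go([.4575,-.2518],.0905,MX)
"
```

```text
t19.9 pos [ 0.4553 -0.2486  0.1281] w 0.0588 F [0.4 0.2 0.3] | inc [-0.0029, 0.003, 0.0376] [-0.007, -0.003, 0.002] len 0.038 deg 0.4
```

Request:
{"op": "step_arm", "data": {
  "increments": [
    [[-0.003,0.003,0.005],[-0.006,-0.003,0.002]],
    [[-0.003,0.003,0.02],[-0.006,-0.003,0.002]],
    [[-0.003,0.003,0.036],[-0.006,-0.003,0.002]],
    [[-0.003,0.003,0.037],[-0.006,-0.003,0.002]],
    [[-0.003,0.003,0.037],[-0.006,-0.003,0.002]]
  ]
}}

```text
time: 20.35
ee_pos: [0.4575, -0.2516, 0.091]
eef_rot: [0.772, 0.636, -0.0, -0.0]
ft_force: [0.5, 0.5, 0.7]
width: 0.0587
```

Request:
{"op": "step_arm", "data": {
  "increments": [
    [[0,0,0],[0,0,0]],
    [[0,0,0],[0,0,0]],
    [[0,0,0],[0,0,0]],
    [[0,0,0],[0,0,0]],
    [[0,0,0],[0,0,0]]
  ],
  "hand": 1
}}

```text
time: 20.85
ee_pos: [0.4576, -0.2517, 0.0913]
eef_rot: [0.772, 0.636, -0.0, -0.0]
ft_force: [1.3, 0.2, 1.2]
width: 0.0336
```

```bash
python3 -c "
from h import *
go([.4575,-.2518],.0905,MX)
"
```

```text
t20.9 pos [ 0.4576 -0.2517  0.0913] w 0.0336 F [1.3 0.2 1.2] | inc [-0.0001, -0.0001, 0.0008] [-0.0, -0.0, 0.001] len 0.001 deg 0.0
```

Request:
{"op": "step_arm", "data": {
  "increments": [
    [[0,0,-0.02],[0,0,0]],
    [[0,0,-0.05],[0,0,0]],
    [[0,0,-0.09],[0,0,0]],
    [[0,0,-0.13],[0,0,0]],
    [[0,0,-0.16],[0,0,0]]
  ]
}}

```text
time: 21.35
ee_pos: [0.4581, -0.2517, 0.254]
eef_rot: [0.772, 0.636, 0.0, 0.001]
ft_force: [0.5, -1.1, 0.1]
width: 0.0339
```

Request:
{"op": "step_arm", "data": {
  "increments": [
    [[0,0,-0.004],[0,0,0]],
    [[0,0,-0.004],[0,0,0]]
  ]
}}

```text
time: 21.55
ee_pos: [0.4584, -0.252, 0.2588]
eef_rot: [0.772, 0.636, 0.0, 0.002]
ft_force: [0.6, -0.8, 0.2]
width: 0.034
```

```bash
python3 -c "
from h import *
go(M+MY*.0275,.255,MX)
c=r.camera('side');crop(c,'pics/s12.png',220,150,400,330,4)
p=r.read_state()['ee_pos'];print((proj(c,np.array(p)+[0,0,.0257])-[220,150])*4)
"
```

```text
t21.6 pos [ 0.4584 -0.252   0.2588] w 0.034 F [ 0.6 -0.8  0.2] | inc [0.5057, -0.0751, 0.0027] [0.003, 0.002, 0.001] len 0.511 deg 0.2
[180.7367126  331.67459085]
```

View pics/s12.png

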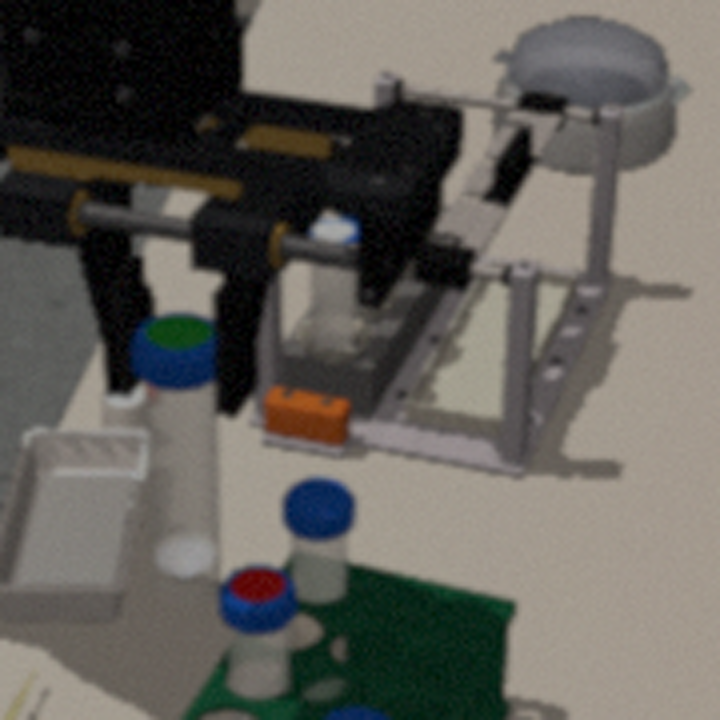

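Request:
{"op": "step_arm", "data": {
  "increments": [
    [[0.02,-0.003,0],[0,0,0]],
    [[0.06,-0.009,0],[0,0,0]],
    [[0.106,-0.016,0],[0,0,0]],
    [[0.152,-0.023,0],[0,0,0]],
    [[0.198,-0.03,0],[0,0,0]]
  ]
}}

```text
time: 22.1
ee_pos: [0.4652, -0.05, 0.2554]
eef_rot: [0.772, 0.636, -0.001, -0.0]
ft_force: [1.5, -0.0, 0.4]
width: 0.0334
```

Request:
{"op": "step_arm", "data": {
  "increments": [
    [[0.046,-0.007,0],[0,0,0]],
    [[0.092,-0.014,0],[0,0,0]],
    [[0.138,-0.021,0],[0,0,0]],
    [[0.184,-0.028,0],[0,0,0]],
    [[0.22,-0.033,0],[0,0,0]]
  ]
}}

```text
time: 22.6
ee_pos: [0.4738, 0.1748, 0.2538]
eef_rot: [0.771, 0.636, -0.001, -0.001]
ft_force: [0.5, 0.2, -0.3]
width: 0.0335
```

```bash
python3 -c "
from h import *
go(M+MY*.0275,.255,MX)"
```

```text
t22.6 pos [0.4738 0.1748 0.2538] w 0.0335 F [ 0.5  0.2 -0.3] | inc [0.0839, -0.0084, -0.0013] [-0.003, 0.001, 0.002] len 0.084 deg 0.2
```

Request:
{"op": "step_arm", "data": {
  "increments": [
    [[0.04,-0.004,0],[0,0,0]],
    [[0.072,-0.007,0],[-0.003,0,0]],
    [[0.081,-0.008,0.01],[-0.003,0.001,0.002]],
    [[0.081,-0.008,0.03],[-0.003,0.001,0.002]],
    [[0.081,-0.008,0.04],[-0.003,0.001,0.002]]
  ]
}}

```text
time: 23.1
ee_pos: [0.4801, 0.2549, 0.2106]
eef_rot: [0.772, 0.636, -0.002, -0.001]
ft_force: [-0.4, 0.2, -0.6]
width: 0.0336
```

```bash
python3 -c "
from h import *
go(M+MY*.0275,.152,MX)"
```

```text
t23.1 pos [0.4801 0.2549 0.2106] w 0.0336 F [-0.4  0.2 -0.6] | inc [0.0043, 0.0009, 0.0586] [-0.004, 0.002, 0.001] len 0.059 deg 0.3
```

Request:
{"op": "step_arm", "data": {
  "increments": [
    [[0.004,0.001,0.02],[-0.004,0.002,0.001]],
    [[0.004,0.001,0.045],[-0.004,0.002,0.001]],
    [[0.004,0.001,0.058],[-0.004,0.002,0.001]],
    [[0.004,0.001,0.058],[-0.004,0.002,0.001]]
  ]
}}

```text
time: 23.5
ee_pos: [0.4807, 0.257, 0.1506]
eef_rot: [0.772, 0.635, -0.002, -0.0]
ft_force: [-1.3, -0.4, 0.3]
width: 0.034
```

```bash
python3 -c "
from h import *
go(M+MY*.0275,.0933,MX)"
```

```text
t23.5 pos [0.4807 0.257  0.1506] w 0.034 F [-1.3 -0.4  0.3] | inc [0.002, 0.0006, 0.0573] [-0.003, 0.003, -0.001] len 0.057 deg 0.2
```

Request:
{"op": "step_arm", "data": {
  "increments": [
    [[0.002,0.001,0.003],[-0.003,0.003,-0.001]],
    [[0.002,0.001,0.01],[-0.003,0.003,-0.001]],
    [[0.002,0.001,0.022],[-0.003,0.003,-0.001]],
    [[0.002,0.001,0.032],[-0.003,0.003,-0.001]],
    [[0.002,0.001,0.032],[-0.003,0.003,-0.001]]
  ]
}}

```text
time: 24.0
ee_pos: [0.4812, 0.2582, 0.1169]
eef_rot: [0.772, 0.635, -0.001, -0.0]
ft_force: [-0.7, -0.8, -1.1]
width: 0.0338
```

```bash
python3 -c "
from h import *
go(M+MY*.0275,.0933,MX)"
```

```text
t24.0 pos [0.4812 0.2582 0.1169] w 0.0338 F [-0.7 -0.8 -1.1] | inc [0.0006, 0.0002, 0.0236] [-0.002, 0.001, -0.0] len 0.024 deg 0.1
```

Inside the bore without resistance; seat, release, go for red.

Request:
{"op": "step_arm", "data": {
  "increments": [
    [[0,0,0.009],[0,0,0]],
    [[0,0,0.018],[0,0,0]],
    [[0,0,0.0235],[0,0,0]],
    [[0,0,0.0235],[0,0,0]]
  ]
}}

```text
time: 24.4
ee_pos: [0.4811, 0.2584, 0.0929]
eef_rot: [0.772, 0.636, -0.001, -0.001]
ft_force: [-0.8, -0.9, -0.0]
width: 0.0341
```

Request:
{"op": "step_arm", "data": {
  "increments": [
    [[0,0,0],[0,0,0]],
    [[0,0,0],[0,0,0]],
    [[0,0,0],[0,0,0]],
    [[0,0,0],[0,0,0]]
  ],
  "hand": -0.35
}}

```text
time: 24.8
ee_pos: [0.4811, 0.2583, 0.0929]
eef_rot: [0.772, 0.636, -0.001, -0.001]
ft_force: [-0.4, 0.2, -0.4]
width: 0.0552
```

Request:
{"op": "step_arm", "data": {
  "increments": [
    [[0,0,-0.02],[0,0,0]],
    [[0,0,-0.06],[0,0,0]],
    [[0,0,-0.1],[0,0,0]],
    [[-0.02,0,-0.12],[0,0,0]],
    [[-0.05,0.0,-0.12],[0,0,0]]
  ]
}}

```text
time: 25.3
ee_pos: [0.4725, 0.2113, 0.216]
eef_rot: [0.771, 0.637, 0.002, -0.0]
ft_force: [0.4, 0.1, -0.1]
width: 0.0586
```

```bash
python3 -c "
from h import *
go([.4740,-.1813],.2,MX)
"
```

```text
t25.3 pos [0.4725 0.2113 0.216 ] w 0.0586 F [ 0.4  0.1 -0.1] | inc [-0.3853, 0.0757, 0.0152] [0.002, -0.003, 0.003] len 0.393 deg 0.3
```

Request:
{"op": "step_arm", "data": {
  "increments": [
    [[-0.046,0.009,0],[0,0,0]],
    [[-0.092,0.018,0],[0,0,0]],
    [[-0.138,0.027,0],[0,0,0]],
    [[-0.184,0.036,0],[0,0,0]],
    [[-0.23,0.045,0],[0.002,0,0.003]]
  ]
}}

```text
time: 25.8
ee_pos: [0.4728, -0.025, 0.2159]
eef_rot: [0.772, 0.636, 0.001, -0.0]
ft_force: [1.3, -0.6, 0.1]
width: 0.0587
```

Request:
{"op": "step_arm", "data": {
  "increments": [
    [[-0.045,0.009,0],[0,0,0]],
    [[-0.09,0.018,0],[0,0,0]],
    [[-0.13,0.026,0.01],[0,0,0]],
    [[-0.145,0.028,0.03],[0,0,0]],
    [[-0.147,0.028,0.05],[0,0,0]]
  ]
}}

```text
time: 26.3
ee_pos: [0.4717, -0.1776, 0.165]
eef_rot: [0.773, 0.634, 0.001, 0.0]
ft_force: [1.0, 0.4, -0.1]
width: 0.0582
```

```bash
python3 -c "
from h import *
go([.4740,-.1813],.0905,MX)
c=r.camera('top');crop(c,'pics/t13.png',115,165,285,295,4.7)
"
```

```text
t26.3 pos [ 0.4717 -0.1776  0.165 ] w 0.0582 F [ 1.   0.4 -0.1] | inc [-0.0033, 0.0029, 0.0745] [0.001, -0.001, -0.004] len 0.075 deg 0.3
```

View pics/t13.png

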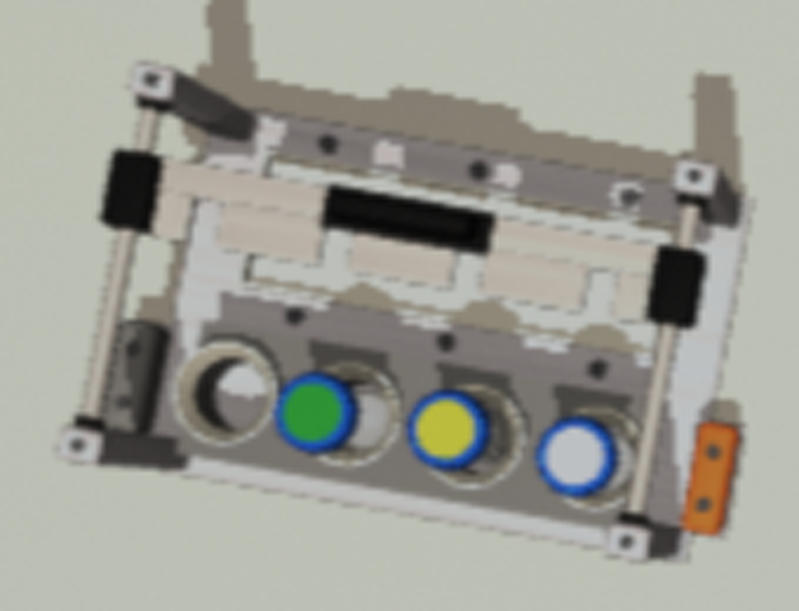

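Three tubes in the right order. Red next.

Request:
{"op": "step_arm", "data": {
  "increments": [
    [[-0.003,0.003,0.01],[0,0,-0.004]],
    [[-0.003,0.003,0.035],[0,0,-0.004]],
    [[-0.003,0.003,0.06],[0,0,-0.004]],
    [[-0.003,0.003,0.073],[0,0,-0.004]],
    [[-0.003,0.003,0.073],[0,0,-0.004]]
  ]
}}

```text
time: 26.85
ee_pos: [0.4717, -0.1786, 0.0876]
eef_rot: [0.771, 0.636, -0.0, -0.003]
ft_force: [-0.7, -0.3, 1.4]
width: 0.059
```

Request:
{"op": "step_arm", "data": {
  "increments": [
    [[0,0,0],[0,0,0]],
    [[0,0,0],[0,0,0]],
    [[0,0,0],[0,0,0]],
    [[0,0,0],[0,0,0]],
    [[0,0,0],[0,0,0]]
  ],
  "hand": 1
}}

```text
time: 27.35
ee_pos: [0.4722, -0.1787, 0.0882]
eef_rot: [0.771, 0.636, -0.0, -0.003]
ft_force: [-0.1, -0.0, 2.8]
width: 0.0333
```

```bash
python3 -c "
from h import *
go([.4740,-.1813],.0905,MX)
"
```

```text
t27.4 pos [ 0.4722 -0.1787  0.0882] w 0.0333 F [-0.1 -0.   2.8] | inc [-0.0022, 0.0023, -0.0023] [-0.004, -0.003, 0.002] len 0.004 deg 0.3
```

Request:
{"op": "step_arm", "data": {
  "increments": [
    [[0,0,-0.02],[0,0,0]],
    [[0,0,-0.05],[0,0,0]],
    [[0,0,-0.09],[0,0,0]],
    [[0,0,-0.13],[0,0,0]],
    [[0,0,-0.16],[0,0,0]]
  ]
}}

```text
time: 27.85
ee_pos: [0.473, -0.1794, 0.2509]
eef_rot: [0.771, 0.636, 0.0, -0.002]
ft_force: [0.6, -0.9, -0.8]
width: 0.0338
```

Request:
{"op": "step_arm", "data": {
  "increments": [
    [[0,0,-0.006],[0,0,0]],
    [[0,0,-0.006],[0,0,0]]
  ]
}}

```text
time: 28.05
ee_pos: [0.4735, -0.1795, 0.2579]
eef_rot: [0.771, 0.636, 0.001, -0.001]
ft_force: [-0.4, -0.4, -0.6]
width: 0.0337
```

```bash
python3 -c "
from h import *
go(M+MY*.084,.255,MX)
c=r.camera('side');crop(c,'pics/s14.png',220,150,400,330,4)
p=r.read_state()['ee_pos'];print((proj(c,np.array(p)+[0,0,.0288])-[220,150])*4)
print((proj(c,np.array(p)+[0,-.002,.0288])-[220,150])*4)
"
```

```text
t28.1 pos [ 0.4735 -0.1795  0.2579] w 0.0337 F [-0.4 -0.4 -0.6] | inc [0.4883, -0.0754, 0.0038] [-0.0, -0.002, 0.002] len 0.494 deg 0.2
[255.80494737 237.42808035]
[254.93275424 239.77402667]
```

View pics/s14.png

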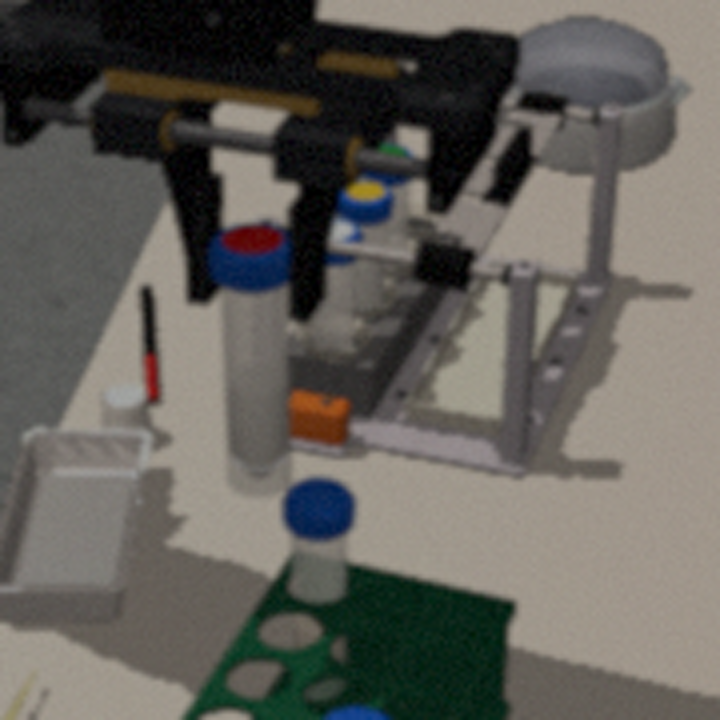

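Request:
{"op": "step_arm", "data": {
  "increments": [
    [[0.02,-0.003,0],[0,0,0]],
    [[0.06,-0.009,0],[0,0,0]],
    [[0.106,-0.016,0],[0,0,0]],
    [[0.152,-0.023,0],[0,0,0]],
    [[0.198,-0.03,0],[0,0,0]]
  ]
}}

```text
time: 28.6
ee_pos: [0.48, 0.0223, 0.2553]
eef_rot: [0.772, 0.636, -0.001, -0.002]
ft_force: [1.2, -0.1, -0.1]
width: 0.0341
```

Request:
{"op": "step_arm", "data": {
  "increments": [
    [[0.046,-0.007,0],[0,0,0]],
    [[0.092,-0.014,0],[0,0,0]],
    [[0.138,-0.021,0],[0,0,0]],
    [[0.184,-0.028,0],[0,0,0]],
    [[0.22,-0.034,0],[0,0,0]]
  ]
}}

```text
time: 29.1
ee_pos: [0.4874, 0.2471, 0.2541]
eef_rot: [0.771, 0.637, -0.002, -0.003]
ft_force: [0.2, -0.7, -0.2]
width: 0.0336
```

```bash
python3 -c "
from h import *
go(M+MY*.084,.255,MX)"
```

```text
t29.1 pos [0.4874 0.2471 0.2541] w 0.0336 F [ 0.2 -0.7 -0.2] | inc [0.0668, -0.0078, -0.0007] [-0.007, -0.002, 0.003] len 0.067 deg 0.4
```

Request:
{"op": "step_arm", "data": {
  "increments": [
    [[0.035,-0.004,0],[-0.004,0,0]],
    [[0.06,-0.007,0],[-0.007,0,0.003]],
    [[0.065,-0.007,0.01],[-0.007,-0.002,0.003]],
    [[0.065,-0.007,0.03],[-0.007,-0.002,0.003]],
    [[0.065,-0.007,0.04],[-0.007,-0.002,0.003]]
  ]
}}

```text
time: 29.6
ee_pos: [0.4917, 0.3111, 0.211]
eef_rot: [0.772, 0.636, -0.002, -0.0]
ft_force: [0.5, -0.5, -0.1]
width: 0.0339
```

```bash
python3 -c "
from h import *
go(M+MY*.084,.15,MX)"
```

```text
t29.6 pos [0.4917 0.3111 0.211 ] w 0.0339 F [ 0.5 -0.5 -0.1] | inc [0.0034, 0.0002, 0.061] [-0.003, 0.003, 0.0] len 0.061 deg 0.2
```

Request:
{"op": "step_arm", "data": {
  "increments": [
    [[0.003,0,0.02],[-0.003,0.003,0]],
    [[0.003,0,0.045],[-0.003,0.003,0]],
    [[0.003,0,0.059],[-0.003,0.003,0]],
    [[0.003,0,0.06],[-0.003,0.003,0]]
  ]
}}

```text
time: 30.0
ee_pos: [0.4914, 0.3122, 0.1488]
eef_rot: [0.772, 0.635, -0.002, -0.0]
ft_force: [0.0, -0.8, 0.8]
width: 0.0338
```

```bash
python3 -c "
from h import *
go(M+MY*.084,.0902,MX)
"
```

```text
t30.0 pos [0.4914 0.3122 0.1488] w 0.0338 F [ 0.  -0.8  0.8] | inc [0.0023, 0.0007, 0.0586] [-0.003, 0.003, -0.001] len 0.059 deg 0.2
```

Request:
{"op": "step_arm", "data": {
  "increments": [
    [[0.002,0.001,0.003],[-0.003,0.003,-0.001]],
    [[0.002,0.001,0.01],[-0.003,0.003,-0.001]],
    [[0.002,0.001,0.022],[-0.003,0.003,-0.001]],
    [[0.002,0.001,0.032],[-0.003,0.003,-0.001]],
    [[0.002,0.001,0.032],[-0.003,0.003,-0.001]]
  ]
}}

```text
time: 30.5
ee_pos: [0.4919, 0.3134, 0.1151]
eef_rot: [0.772, 0.636, -0.001, -0.0]
ft_force: [0.5, -0.3, 0.2]
width: 0.0335
```

```bash
python3 -c "
from h import *
go(M+MY*.084,.0902,MX)
c=r.camera('side');crop(c,'pics/s15.png',250,130,390,270,5)
"
```

```text
t30.5 pos [0.4919 0.3134 0.1151] w 0.0335 F [ 0.5 -0.3  0.2] | inc [0.001, 0.0003, 0.0249] [-0.001, 0.001, 0.001] len 0.025 deg 0.1
```

View pics/s15.png

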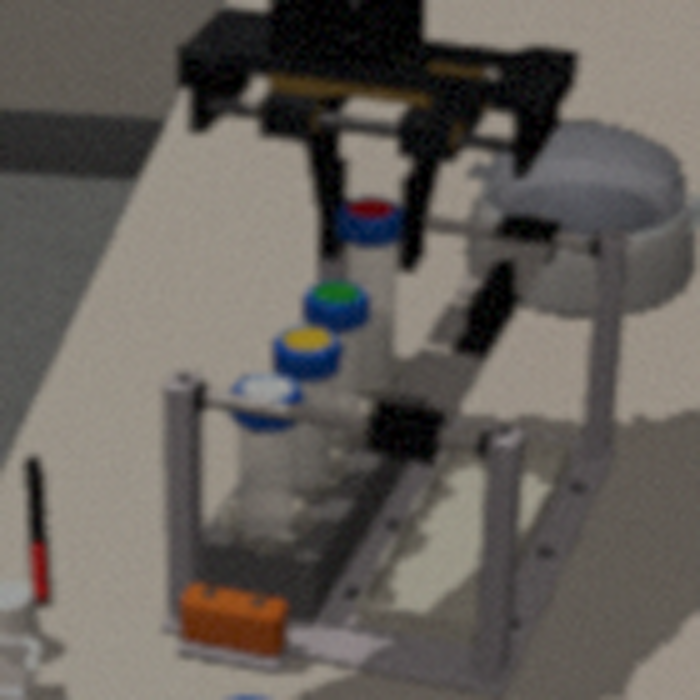

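Request:
{"op": "step_arm", "data": {
  "increments": [
    [[0,0,0.009],[0,0,0]],
    [[0,0,0.018],[0,0,0]],
    [[0,0,0.0245],[0,0,0]],
    [[0,0,0.0245],[0,0,0]]
  ]
}}

```text
time: 30.95
ee_pos: [0.4918, 0.3135, 0.0905]
eef_rot: [0.772, 0.636, -0.001, -0.0]
ft_force: [-0.0, -0.1, -0.6]
width: 0.0336
```

Request:
{"op": "step_arm", "data": {
  "increments": [
    [[0,0,0],[0,0,0]],
    [[0,0,0],[0,0,0]],
    [[0,0,0],[0,0,0]],
    [[0,0,0],[0,0,0]]
  ],
  "hand": -0.35
}}

```text
time: 31.35
ee_pos: [0.492, 0.3135, 0.0907]
eef_rot: [0.772, 0.636, -0.001, -0.0]
ft_force: [-0.1, 0.1, -0.2]
width: 0.0556
```

Request:
{"op": "step_arm", "data": {
  "increments": [
    [[0,0,-0.02],[0,0,0]],
    [[0,0,-0.06],[0,0,0]],
    [[0,0,-0.1],[0,0,0]],
    [[0,0,-0.12],[0,0,0]],
    [[0,0,-0.12],[0,0,0]]
  ]
}}

```text
time: 31.85
ee_pos: [0.4932, 0.3148, 0.2141]
eef_rot: [0.772, 0.636, 0.002, 0.0]
ft_force: [-0.2, 0.0, -0.5]
width: 0.0587
```

```bash
python3 -c "
from h import *
go(M+MX*.086,.2,MX)
c=r.camera('side');crop(c,'pics/s16.png',250,130,390,270,5)
for y in(-.0825,-.0275,.0275,.0825): print(((proj(c,np.r_[M+MY*y,.119])-[250,130])*5).round())
"
```

```text
t31.9 pos [0.4932 0.3148 0.2141] w 0.0587 F [-0.2  0.  -0.5] | inc [-0.0848, 0.0852, 0.0141] [0.003, -0.002, 0.001] len 0.121 deg 0.2
[270. 385.]
[307. 336.]
[341. 290.]
[373. 247.]
```

View pics/s16.png

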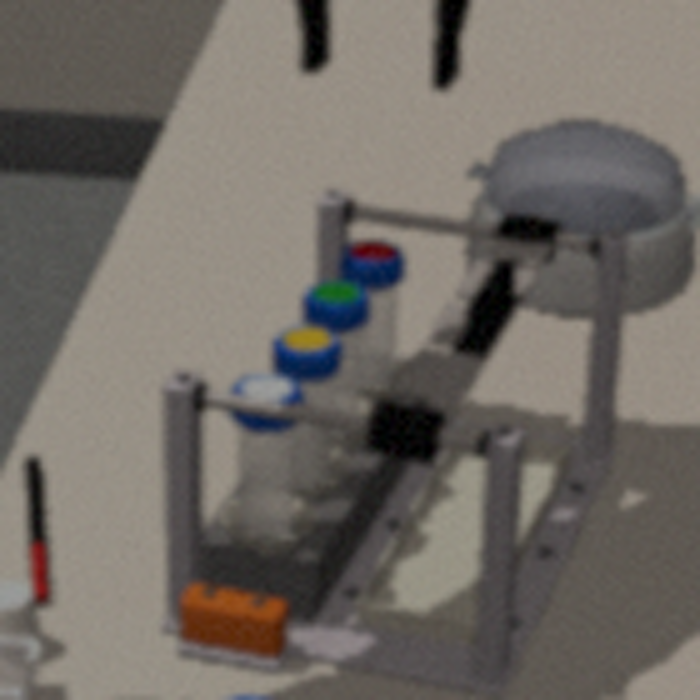

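Request:
{"op": "step_arm", "data": {
  "increments": [
    [[-0.03,0.03,0],[0,0,0]],
    [[-0.06,0.06,0],[0,0,0]],
    [[-0.082,0.082,0],[0.003,-0.002,0]],
    [[-0.084,0.084,0],[0.003,-0.002,0]],
    [[-0.084,0.084,0.01],[0.003,-0.002,0]]
  ]
}}

```text
time: 32.4
ee_pos: [0.5595, 0.2149, 0.2013]
eef_rot: [0.772, 0.635, -0.001, -0.0]
ft_force: [-0.8, 0.8, -0.2]
width: 0.0586
```

```bash
python3 -c "
from h import *
go(M+MX*.086,.1325,MX)
"
```

```text
t32.4 pos [0.5595 0.2149 0.2013] w 0.0586 F [-0.8  0.8 -0.2] | inc [0.0006, 0.0012, 0.0688] [-0.002, 0.001, -0.001] len 0.069 deg 0.2
```

Request:
{"op": "step_arm", "data": {
  "increments": [
    [[0.001,0.001,0.025],[-0.002,0,0]],
    [[0.001,0.001,0.05],[-0.002,0,0]],
    [[0.001,0.001,0.066],[-0.002,0,0]],
    [[0.001,0.001,0.068],[-0.002,0,0]],
    [[0.001,0.001,0.068],[-0.002,0,0]]
  ]
}}

```text
time: 32.9
ee_pos: [0.5599, 0.2164, 0.1332]
eef_rot: [0.772, 0.636, -0.001, 0.0]
ft_force: [0.2, 0.4, 0.4]
width: 0.0585
```

Request:
{"op": "step_arm", "data": {
  "increments": [
    [[0,0,0],[0,0,0]],
    [[0,0,0],[0,0,0]],
    [[0,0,0],[0,0,0]],
    [[0,0,0],[0,0,0]],
    [[0,0,0],[0,0,0]]
  ],
  "hand": 1,
  "grip_force": 15
}}

```text
time: 33.4
ee_pos: [0.56, 0.2164, 0.1335]
eef_rot: [0.772, 0.636, -0.001, 0.0]
ft_force: [-0.2, -0.5, -0.1]
width: 0.0269
```

Request:
{"op": "step_arm", "data": {
  "increments": [
    [[0,0,0],[0,0,0]],
    [[0,0,0],[0,0,0]],
    [[0,0,0],[0,0,0]],
    [[0,0,0],[0,0,0]],
    [[0,0,0],[0,0,0]]
  ]
}}

```text
time: 33.9
ee_pos: [0.5599, 0.2164, 0.1335]
eef_rot: [0.772, 0.636, -0.001, 0.0]
ft_force: [-2.5, -0.0, 2.4]
width: 0.0116
```

```bash
python3 -c "
from h import *
go(M+MX*.010,.1325,MX)
"
```

```text
t33.9 pos [0.5599 0.2164 0.1335] w 0.0116 F [-2.5 -0.   2.4] | inc [-0.001, -0.0751, 0.0011] [-0.001, 0.001, -0.0] len 0.075 deg 0.1
```

Request:
{"op": "step_arm", "data": {
  "increments": [
    [[0,-0.01,0],[0,0,0]],
    [[0,-0.022,0],[0,0,0]],
    [[0,-0.034,0],[0,0,0]],
    [[0,-0.044,0],[0,0,0]],
    [[-0.001,-0.05,0],[0,0,0]]
  ]
}}

```text
time: 34.4
ee_pos: [0.5092, 0.2263, 0.1335]
eef_rot: [0.772, 0.636, -0.0, -0.0]
ft_force: [3.6, 8.8, -7.1]
width: 0.012
```

Request:
{"op": "step_arm", "data": {
  "increments": [
    [[0,-0.008,0],[0,0,0]],
    [[0,-0.016,0],[0,0,0]],
    [[0,-0.022,0],[0,0,0]],
    [[0,-0.025,0],[0,0,0]]
  ]
}}

```text
time: 34.8
ee_pos: [0.4856, 0.231, 0.1336]
eef_rot: [0.772, 0.636, 0.001, 0.0]
ft_force: [18.2, 3.8, -15.5]
width: 0.0116
```

```bash
python3 -c "
from h import *
go(M+MX*.010,.1325,MX);s=r.read_state();print(((np.array(s['ee_pos'])[:2]-M)@MX))
"
```

```text
t34.8 pos [0.4856 0.231  0.1336] w 0.0116 F [ 18.2   3.8 -15.5] | inc [-0.001, 0.0006, 0.0011] [0.002, -0.001, 0.001] len 0.002 deg 0.1
0.009350950013898466
```

Request:
{"op": "step_arm", "data": {
  "increments": [
    [[0,0,0],[0,0,0]],
    [[0,0,0],[0,0,0]],
    [[0,0,0],[0,0,0]],
    [[0,0,0],[0,0,0]],
    [[0,0,0],[0,0,0]]
  ],
  "hand": -0.35
}}

```text
time: 35.3
ee_pos: [0.4855, 0.231, 0.1335]
eef_rot: [0.772, 0.636, 0.001, 0.0]
ft_force: [0.0, -0.5, -0.2]
width: 0.0437
```

Request:
{"op": "step_arm", "data": {
  "increments": [
    [[0,0,-0.02],[0,0,0]],
    [[0,0,-0.06],[0,0,0]],
    [[0,0,-0.1],[0,0,0]],
    [[-0.04,0,-0.12],[0,0,0]],
    [[-0.08,0,-0.12],[0,0,0]]
  ]
}}

```text
time: 35.8
ee_pos: [0.4706, 0.1537, 0.2562]
eef_rot: [0.77, 0.637, 0.003, 0.001]
ft_force: [-0.3, -0.7, -0.3]
width: 0.0585
```

Request:
{"op": "step_arm", "data": {
  "increments": [
    [[-0.045,0,0],[0,0,0]],
    [[-0.09,0,0],[0,0,0]],
    [[-0.135,0,0],[0,0,0]],
    [[-0.18,0,0],[0,0,0]],
    [[-0.2,0,0],[0,0,0]]
  ]
}}

```text
time: 36.3
ee_pos: [0.432, -0.0469, 0.2556]
eef_rot: [0.772, 0.636, 0.002, 0.001]
ft_force: [0.3, -1.1, -0.5]
width: 0.0585
```

Request:
{"op": "step_arm", "data": {
  "increments": [
    [[-0.02,0,0],[0,0,0]],
    [[-0.04,0,0],[0,0,0]],
    [[-0.04,0,0],[0,0,0]]
  ]
}}

```text
time: 36.6
ee_pos: [0.4236, -0.0886, 0.2554]
eef_rot: [0.773, 0.634, 0.002, 0.001]
ft_force: [-1.1, 0.6, -0.4]
width: 0.0587
```

```bash
python3 -c "
from h import *
print(r.read_state()['time'],r.read_state()['ee_pos'])
c=r.camera('top');crop(c,'pics/t17.png',115,165,285,295,4.7);cv2.imwrite('pics/tf.png',c['pixels'])
for x,y in((.01,0),(.01,.03),(.01,-.03)): print(((proj(c,np.r_[M+MX*x+MY*y,.151])-[115,165])*4.7).round())
c=r.camera('side');crop(c,'pics/s17.png',250,130,390,270,5)
"
```

```text
36.6 [ 0.4235809  -0.08857283  0.25536156]
[362. 391.]
[288. 378.]
[436. 404.]
```

View pics/t17.png

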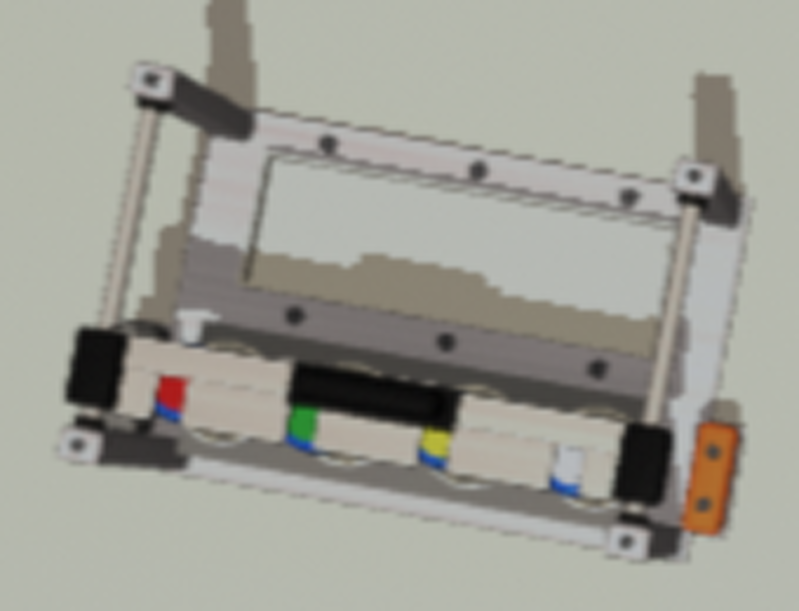

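View pics/s17.png

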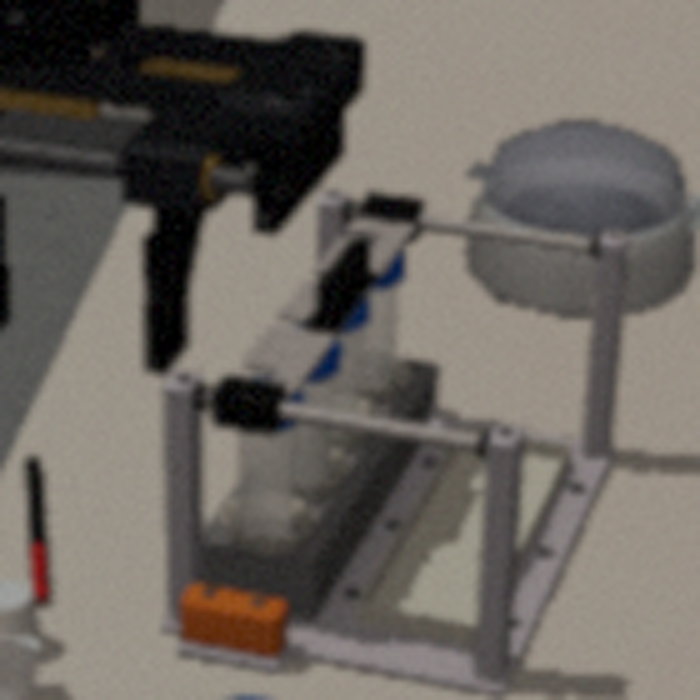

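View pics/tf.png

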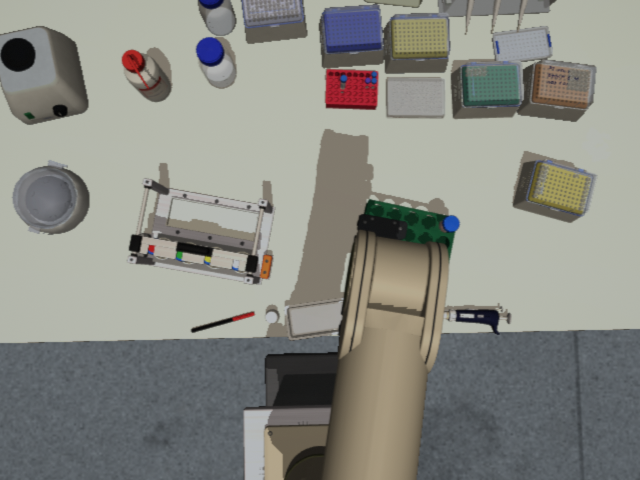

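```bash
python3 -c "
from h import *
print(r.close_job(), r.read_state()['time'])"
```

```text
the job is handed in; nothing more can be done
the job is handed in; nothing more can be done
```

I slid the gate back and seated white, yellow, green and red in the bores, in that order from the orange key. I then pushed the gate home, moved the arm clear and handed the job in at about 37 s of the 112 s allowed.

- **Tubes:** In the side view all four cap tops came within about 1 mm of where a fully seated tube's should be. The final top view shows the dots in the right order under the slots. In the top view taken after seating, the white cap sat about 1 mm off its predicted spot, which fits the play in the bore.
- **Gate:** It moved about 76 mm between its two firm stops, which matches the stated travel. The handle ended at the home position to within 1 mm.
- **Plain tubes:** I did not touch either of them. One is in view in the rack in the final top picture. The other is hidden by the arm there and was last seen standing when I lifted red out.
- **Forces:** The highest reading was about 30 N at the wrist, when the gate reached its back stop. No check failed.

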